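# Close up the shortbread on the oven tray with a bench scraper

## Robot

A 7-joint arm with a two-finger parallel gripper is mounted at the origin on the work surface. World frame = base frame: x ahead of the robot, y to its left, z up, the work surface at z = 0. Lengths are in m, angles in rad, forces in N, time in s.
With the tool pointing down it reaches from about 0.425 to 0.925 m from the base axis. Payload 6.8 kg.
Tool frame: the origin (TCP) lies on the mounting face of the last link; the fingertips stand 173 mm ahead of it and the grasp point (between the pads) lies 155 mm ahead of it; z points along the fingers, y is the line along which they close (so a half turn about z gives the same grasp; the last joint's range is limited). The gripper opens to 85 mm and grips with 20 to 120 N. Pads are 22 mm wide; open, the fingers measure 114 mm over their backs; the gripper's body (76 mm by 85 mm) begins 54 mm behind the grasp point. The pads swing forward as they close: fully open they stand 13 mm farther back than shut.
Start: joints at [1.125, 0.477, 0.022, 1.555, -0.011, 1.109, -0.083], TCP at [0.224, -0.637, 0.405] pointing down, gripper open.
Joint ranges: [-2.96, 2.96], [-0.34, 2.1], [-1.41, 1.46], [0.24, 2.44], [-1.37, 4.51], [0.17, 1.92], [-2.96, 2.96]. Speed limits (rad/s): [2.39, 2.39, 3.14, 3.14, 3.14, 3.14, 3.14].

## Interface

Orientations are given as a rotation vector (axis times angle).
In Python, from bench import r gives the robot as it stands.
- The arm moves only by the tool arm_command, never from a script. Its argument "plan" is a list of rows, each an object of numbers: "claw": the closure, from 0 (fully open) to 1 (shut); "tx", "ty", "tz": the shift along the tool's x, y, z in m; "ax", "ay", "az": the turn, a rotation vector about the tool's x, y, z in degrees. A call has exactly 10 rows; each row shifts and turns the commanded pose from where the row before left it, along the tool's axes as they then stand; what a row does not reach is not made up. A row lasts 1/12 s, in which the tool goes at most 41.7 mm and 7.16 degrees, less where a joint would pass 70% of its speed; a pose out of reach is approached as far as the arm can. A call is refused whole if a number of a shift passes 0.0417 or a number of a turn 7.16, either way. A call with a gripper value outside its range is refused whole. The fingers move at their own pace and stop on an object; "squeeze" is the grip in N (left out, the last holds). Time passes only in rows, so rows that do not move let the fingers close, or fill a call up. It gives the time, the measured TCP pose, the force, the opening and the grip force at its end, in the units of the state.
- r.get_obs(): the state, without advancing time (a new reading comes with each control period).
- r.grab_frame(name): name is "side" or "top"; returns the picture (400x640x3 uint8, red, green, blue); there is no depth.
- r.camera_model(name): a dict with "fx", "fy", "cx", "cy" (pixels), "position" and "orientation" of the camera in the world. Camera axes: x right, y up, looking along -z (the intrinsics and any distortion apply to the point x, -y, -z); pixel columns grow to the right and rows downward; lengths in m; the calibration is good to about 2 mm. A picture is of the moment at which its call begins. camera_model takes no time and is no camera call.
- r.hand_in(): hands the job in; it is judged then, once.
Trained networks look in the newest picture that a camera, given by its name, has taken for a name from the list of things; names that differ only in an ending like _2 or _b are one class to them, and where a whole thing is asked for, a point or a joint stands for the part that bears it (a point fixed in the world has none). Each returns a list of dicts, best first, with "confidence" (0 to 1); they miss things now and then, are a little off and sometimes report something else, mostly with a low value. They report only what shows in the picture. A call takes as long as a camera call.
- r.boxes_of(target, camera): "location" ([x, y, z] in m, in the coordinates of the camera as it stood for that picture, good to about 4 mm: the middle of the surface that is visible of it).
- r.tip_of(target, camera): "location" ([x, y, z] in m, in the coordinates of the camera as it stood for that picture, good to about 4 mm: a listed point, or the origin of a listed thing).
The state is a dict: "clock": time; "joints": joint angles; "qvel": joint speeds; "tau": joint torques, N m; "tcp_pos": TCP position; "orientation": TCP orientation; "contact_force": force on the tool from outside, world axes, zero at the start; "moment": the same for the moment, N m; "grip_width": finger opening in m; "gripper_force": force on a finger pad.
Only numpy, scipy, OpenCV 4.12 (cv2) and the standard library are available. Lean on these libraries where they do the work, as an engineer would, in place of code of your own. Each camera call takes 0.05 s, during which the arm holds its last target. There are 200 camera calls.

## Task

Make room on the oven tray for the next batch: take the bench scraper out of its block, set its blade lightly down on the tray behind all four pieces of shortbread and, keeping the edge lightly on the tray so that it gathers the crumbs too, push the four as one row to the back rim (the far one). Still with the edge on the tray, press the row home against the rim for about a second with a light, steady push of roughly 6 N, so that every piece sits flat against it; the shortbread is brittle, so do not squeeze it hard or touch it with the fingers, and do not dig the blade into the tray's coating. Then put the scraper back in its slot, upright and all the way down, and leave everything else where it is.

Things in the scene. Friction and masses are not known exactly. Their poses are not given: they have to be found in the camera images.
- tray: Dark oven tray, 250 mm (its x) by 400 mm (its y); origin at the centre of its underside. It cannot slide but sinks about 1 mm per 12 N (soft pad under it). Floor 5 mm above the worktop; rims 5 mm thick, top 27 mm above the worktop plus a 3 mm bead. Its +x side, away from the robot, is the back rim. The blade drags on its floor with 0.5 to 0.7 of the down force. The grey sheet is only a look.
- rim: The tray's back rim, the far rim at the tray's +x side: an upright straight bar 390 mm long, 5 mm thick, 22 mm high, rigid. Origin at the foot of its inner face, midway along; x points away from the robot, out of the tray, square to the rim; y along it.
- rim_face (a point): Same point and axes as the rim: foot of the back rim's inner face, midway along, at the tray's floor height (5 mm above the worktop). A piece that touches the rim squarely has its origin at x = -13 mm in this frame.
- biscuit1: One of four alike golden shortbread pieces, 26 mm (its x) by 32 mm (its y), 12 mm thick, about 16 g; origin at the centre of its underside. Flat and loose on the tray, its x within 0.25 rad of the tray's x. The four start about 42 mm apart along the tray's y, their centres 90 to 170 mm from the back rim. Cracks above 14 N.
- biscuit2: One of four alike golden shortbread pieces, 26 mm (its x) by 32 mm (its y), 12 mm thick, about 16 g; origin at the centre of its underside. Flat and loose on the tray, its x within 0.25 rad of the tray's x. The four start about 42 mm apart along the tray's y, their centres 90 to 170 mm from the back rim. Cracks above 14 N.
- biscuit3: One of four alike golden shortbread pieces, 26 mm (its x) by 32 mm (its y), 12 mm thick, about 16 g; origin at the centre of its underside. Flat and loose on the tray, its x within 0.25 rad of the tray's x. The four start about 42 mm apart along the tray's y, their centres 90 to 170 mm from the back rim. Cracks above 14 N.
- biscuit4: One of four alike golden shortbread pieces, 26 mm (its x) by 32 mm (its y), 12 mm thick, about 16 g; origin at the centre of its underside. Flat and loose on the tray, its x within 0.25 rad of the tray's x. The four start about 42 mm apart along the tray's y, their centres 90 to 170 mm from the back rim. Cracks above 14 N.
- scraper: Bench scraper: upright rectangular steel blade 200 mm wide (its y), 4 mm thick (its x), 83 mm high, with a black handle along the whole top edge, 24 mm thick, 200 mm long, from 82 to 112 mm above the edge. About 260 g, alike on both faces. Origin at the middle of the blade's lower edge; z up to the handle. It starts upright in the block's slot, loose enough to lean up to about 0.12 rad.
- scraper_handle (a point): Middle of the scraper's handle, 97 mm above the blade's lower edge: where to grip it, the fingers closing along the scraper's x across 24 mm.
- block: Fixed beech block that stores the scraper, 60 mm (its x) by 240 mm (its y), 55 mm high; origin at the centre of its underside on the worktop. A slot in its top, 9 mm (x) by 208 mm (y), 45 mm deep (slot floor 10 mm above the worktop), with 3 mm chamfers round the mouth.
- slot_mouth (a point): Centre of the slot's mouth on the block's top, 55 mm above the worktop; axes as the block.
- ramekin: Bystander: white bowl 72 mm across, 42 mm high, standing on the tray at its +y side; origin at its underside. Leave it.
- cutter: Bystander: steel ring cutter 60 mm across, 26 mm high, on the tray at its +y side; origin at its underside. Leave it.
- mill: Bystander: wooden pepper mill 56 mm across, 157 mm high; origin at its underside. Leave it.
- mug: Bystander: white mug 80 mm across, 92 mm high; origin at its underside. Leave it.
- timer: Bystander: round kitchen timer 64 mm across, 43 mm high; origin at its underside. Leave it.

How it is judged:
By the outcome, as a careful person would: the job done as asked, in the order asked, and still so for the second after the job is handed in, with the robot touching nothing.
It also fails if it takes over 72 s, if anything falls off the work surface, if the arm or the gripper's body presses on something with over 40 N, if the wrist force passes 120 N, or if a joint passes its speed limit or range.

## Working session

There is one attempt and no reset: what is moved stays moved. The work goes in short steps, Python scripts to look and compute and a tool call to move; the robot and the scene stay as the last step left them, time stands still between calls to the robot, and variables do not carry over. Pictures are saved under pics/ and viewed, at most 10 in all, crops included, and the job is handed in when it is done.

Besides the shell and the picture viewer there is one more tool, called after ">>>" as name([rows], argument=value, ...), one row to a line, values as JSON. arm_command: Moves the arm, as the interface text tells. Its arguments: {"type":"object","properties":{"plan":{"type":"array","items":{"type":"object","properties":{"claw":{"type":"number"},"tx":{"type":"number"},"ty":{"type":"number"},"tz":{"type":"number"},"ax":{"type":"number"},"ay":{"type":"number"},"az":{"type":"number"}}}},"squeeze":{"type":"number"}},"required":["plan"]}

```bash
ls; mkdir -p pics; cat > h.py <<'E'
import numpy as np, cv2
from scipy.spatial.transform import Rotation as R
from bench import r
def cam(n):
    m=r.camera_model(n); o=np.array(m['orientation'],float)
    Rm=R.from_rotvec(o) if o.size==3 else (R.from_matrix(o) if o.size==9 else R.from_quat(o))
    return m,Rm.as_matrix(),np.array(m['position'])
def w(n,p):
    m,Rm,t=cam(n); return Rm@np.array(p)+t
def ray(n,u,v,z):
    m,Rm,t=cam(n); d=Rm@np.array([(u-m['cx'])/m['fx'],-(v-m['cy'])/m['fy'],-1]); return t+d*(z-t[2])/d[2]
def pix(n,p):
    m,Rm,t=cam(n); c=Rm.T@(np.array(p)-t); return m['cx']+m['fx']*c[0]/-c[2], m['cy']+m['fy']*c[1]/c[2]
E
python3 - <<'E'
from h import *
np.set_printoptions(precision=4,suppress=True)
for n in ('top','side'):
    f=r.grab_frame(n); cv2.imwrite(f'pics/{n}0.png',f[:,:,::-1]); print(n,r.camera_model(n))
    for t in ['tray','rim_face','biscuit1','scraper','scraper_handle','block','slot_mouth','ramekin','cutter','mill','mug','timer']:
        for d in r.tip_of(t,n)[:5]: print(t,round(d['confidence'],2),w(n,d['location']))
print(r.get_obs())
E
```

```text
pics
top {'fx': 485.7274261366453, 'fy': 485.7274261366453, 'cx': 315.77023044501396, 'cy': 201.1877455333431, 'position': array([0.3913, 0.0664, 1.4699]), 'orientation': array([ 0.0596, -0.0499, -1.5692])}
tray 0.53 [ 0.4702 -0.3193  0.0101]
rim_face 0.54 [0.3299 0.4258 0.0017]
biscuit1 0.62 [0.6048 0.0482 0.0041]
biscuit1 0.48 [0.5894 0.0092 0.0063]
biscuit1 0.47 [ 0.5699 -0.0293 -0.0002]
biscuit1 0.42 [ 0.5662 -0.0719  0.0041]
scraper 0.93 [ 0.4681 -0.3212  0.0115]
scraper_handle 0.58 [ 0.4736 -0.3194  0.1059]
block 0.98 [ 0.4743 -0.3187  0.0049]
slot_mouth 0.72 [ 0.4663 -0.3195  0.0577]
ramekin 0.87 [0.6549 0.1517 0.0028]
ramekin 0.39 [ 0.5979  0.4735 -0.0023]
cutter 0.47 [0.5444 0.174  0.0068]
mill 0.66 [ 0.3304  0.4226 -0.0003]
mill 0.32 [ 0.5686 -0.0281  0.0026]
mill 0.25 [ 0.4669 -0.3224  0.0546]
mill 0.17 [ 0.4697 -0.3189  0.0121]
mug 0.63 [0.4259 0.4709 0.0006]
timer 0.69 [0.5996 0.4747 0.0024]
timer 0.47 [ 0.4735 -0.3199  0.0014]
side {'fx': 421.2361475268574, 'fy': 421.2361475268574, 'cx': 318.4555473058834, 'cy': 197.95437425298303, 'position': array([0.0837, 0.6669, 0.8
[... 414 characters left out ...]
amekin 0.18 [ 0.561  -0.0698  0.0034]
cutter 0.64 [0.5422 0.1753 0.003 ]
mill 0.81 [ 0.3227  0.4277 -0.0075]
mug 0.6 [ 0.4267  0.4736 -0.0005]
timer 0.97 [ 0.5939  0.4739 -0.0039]
{'clock': 1.3, 'joints': array([ 1.1249,  0.477 ,  0.0224,  1.5554, -0.0115,  1.1093, -0.0831]), 'qvel': array([ 0.0011, -0.0006, -0.0002, -0.0007,  0.0001,  0.0007,  0.0002]), 'tau': array([ -0.0012, -59.6332,   1.6058, -28.1541,   0.0124,   0.0016,
        -0.    ]), 'tcp_pos': array([ 0.2237, -0.6369,  0.4047]), 'orientation': array([3.0969, 0.5281, 0.    ]), 'contact_force': array([-0.0538,  0.2451, -0.6275]), 'moment': array([-0.0315,  0.0333, -0.0103]), 'gripper_force': 0.0, 'grip_width': 0.08530527562700627}
```

```bash
python3 - <<'E'
import cv2
f=cv2.imread('pics/top0.png'); c=f[60:300,170:490]  # overview crop x2.5
cv2.imwrite('pics/top0c.png',cv2.resize(c,None,fx=2.5,fy=2.5,interpolation=cv2.INTER_CUBIC))
E
```

```text
(no output)
```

View pics/top0.png

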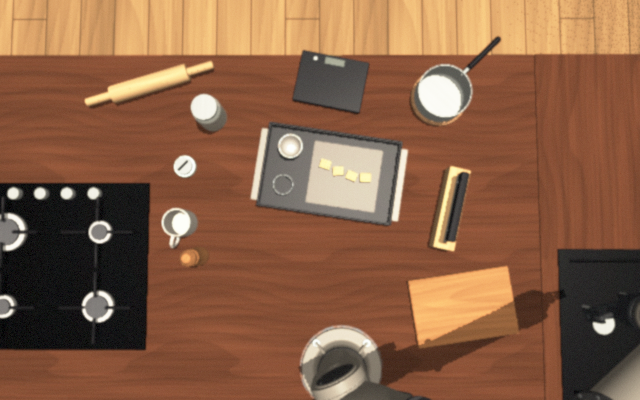

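View pics/top0c.png

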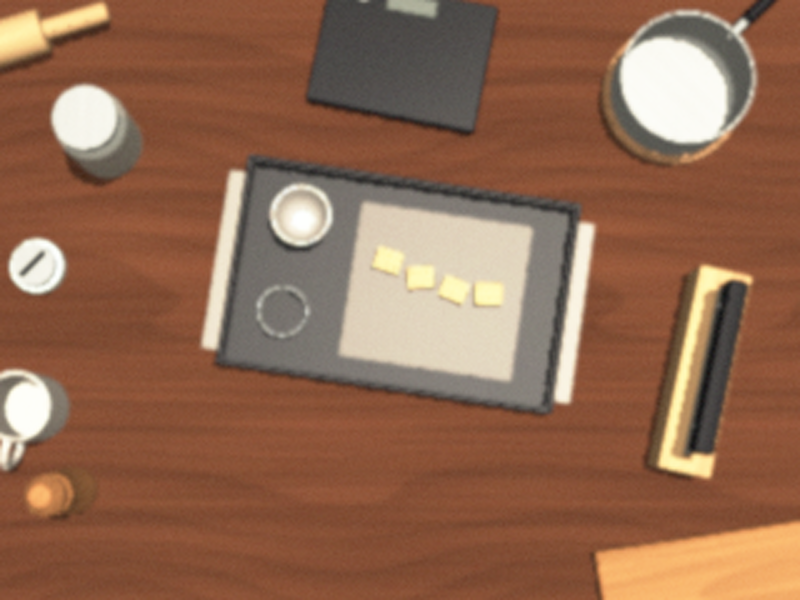

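View pics/side0.png

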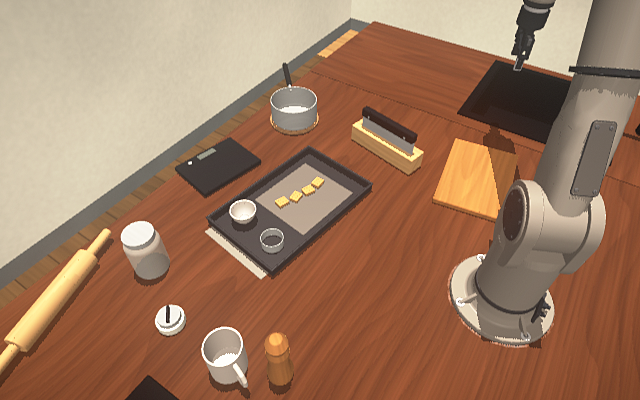

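The top view shows the tray (corners about (271,123), (401,142), (390,224), (257,205)), four biscuits in a staggered row at (325,163) to (365,178), the ramekin at (290,146), the cutter at (283,184), and the scraper in its block at (450,208). The side view agrees. Next I measure the edges accurately.

```bash
cat > seg.py <<'E'
from h import *
np.set_printoptions(precision=4,suppress=True)
def rect(mask,z,roi,n='top',k=1):
    x0,y0,x1,y1=roi; m=np.zeros_like(mask,np.uint8); m[y0:y1,x0:x1]=mask[y0:y1,x0:x1]*255
    cs,_=cv2.findContours(m,cv2.RETR_EXTERNAL,cv2.CHAIN_APPROX_NONE)
    out=[]
    for c in sorted(cs,key=cv2.contourArea)[::-1][:k]:
        P=np.array([ray(n,u,v,z)[:2] for u,v in c[:,0]])
        q=cv2.minAreaRect((P*1000).astype(np.float32)); out.append((np.array(q[0]),np.array(q[1]),q[2],cv2.contourArea(c)))
    return out
E
python3 - <<'E'
from seg import *
f=cv2.imread('pics/top0.png').astype(int); b,g,rd=f[...,0],f[...,1],f[...,2]
hsv=cv2.cvtColor(f.astype(np.uint8),cv2.COLOR_BGR2HSV).astype(int)
print('handle',rect((f.max(2)<75),0.118,(430,150,480,260)))
print('block',rect((g>120)&(rd>150),0.055,(420,155,480,260)))
print('tray', rect((rd-b<35)&(f.max(2)<140),0.029,(240,110,420,235)))
print('biscuits',*rect((rd>190)&(b<170)&(rd-b>45),0.017,(300,150,385,195),k=5),sep='\n')
for n in ('top',):
  for u,v in [(270.8,122.8),(401.2,142),(390.4,224),(257.2,204.8)]: print(ray(n,u,v,.03))
print('block/handle')
for u,v in [(700,265),(752,273),(710,478),(650,470)]: print(ray('top',u/2.5+170,v/2.5+60,.055))
for n in('top','side'):
  r.grab_frame(n)
  for t in ['slot_mouth','scraper_handle','rim','block','scraper']:
    for k in range(3):
      for d in r.tip_of(t,n)[:1]: print(n,t,round(d['confidence'],2),w(n,d['location']))
E
```

```text
handle [(array([ 470.668 , -315.8516]), array([ 25.8181, 193.4366]), 77.07567596435547, 554.0)]
block [(array([ 471.0337, -319.9489]), array([ 65.2476, 245.7904]), 77.4832763671875, 845.5)]
tray [(array([576.0645,  35.8177]), array([404.2073, 257.1606]), 81.48413848876953, 11262.5)]
biscuits
(array([577.5914,  14.0085]), array([40.8351, 21.8039]), 58.83209991455078, 14.0)
(array([597.4131,  56.2152]), array([38.7197, 16.576 ]), 41.41250228881836, 12.5)
(array([557.6435, -64.8861]), array([38.424 , 16.2127]), 48.49551010131836, 11.0)
(array([558.6686, -26.0696]), array([28.3936,  4.7669]), 66.65776824951172, 6.0)
(array([580.6997, -17.5767]), array([1.3456, 6.7758]), 63.44560623168945, 0.0)
[0.7282 0.2108 0.03  ]
[ 0.6698 -0.1802  0.03  ]
[ 0.4244 -0.1456  0.03  ]
[0.4811 0.2494 0.03  ]
block/handle
[ 0.5938 -0.318   0.055 ]
[ 0.5844 -0.3786  0.055 ]
[ 0.3454 -0.325   0.055 ]
[ 0.3545 -0.2558  0.055 ]
top slot_mouth 0.88 [ 0.469  -0.3188  0.0551]
top slot_mouth 0.88 [ 0.469  -0.3188  0.0551]
top slot_mouth 0.88 [ 0.469  -0.3188  0.0551]
top scraper_handle 0.65 [ 0.4706 -0.3183  0.1035
[... 424 characters left out ...]
craper 0.73 [ 0.4707 -0.3155  0.0106]
side slot_mouth 0.83 [ 0.4672 -0.3233  0.0493]
side slot_mouth 0.83 [ 0.4672 -0.3233  0.0493]
side slot_mouth 0.83 [ 0.4672 -0.3233  0.0493]
side scraper_handle 0.92 [ 0.471  -0.3198  0.1079]
side scraper_handle 0.92 [ 0.471  -0.3198  0.1079]
side scraper_handle 0.92 [ 0.471  -0.3198  0.1079]
side rim 0.98 [0.6999 0.0185 0.0024]
side rim 0.98 [0.6999 0.0185 0.0024]
side rim 0.98 [0.6999 0.0185 0.0024]
side block 0.88 [ 0.4682 -0.3201  0.0016]
side block 0.88 [ 0.4682 -0.3201  0.0016]
side block 0.88 [ 0.4682 -0.3201  0.0016]
side scraper 0.68 [ 0.4737 -0.3215  0.0118]
side scraper 0.68 [ 0.4737 -0.3215  0.0118]
side scraper 0.68 [ 0.4737 -0.3215  0.0118]
```

```bash
cat >> h.py <<'E'
def go(p,yaw):
    "tool pointing down with its y axis at world angle yaw (deg): turn, then shift in the turned tool axes"
    o=r.get_obs(); Rc=R.from_rotvec(o['orientation'])
    y=np.radians(yaw); Y=np.array([np.cos(y),np.sin(y),0]); Z=np.array([0,0,-1.]); Rt=R.from_matrix(np.c_[np.cross(Y,Z),Y,Z])
    s=Rt.inv().apply(np.array(p)-o['tcp_pos'])*1000
    print('t',round(o['clock'],2),'turn deg',np.round(np.degrees((Rc.inv()*Rt).as_rotvec()),2),'shift mm',np.round(s,1),'F',np.round(o['contact_force'],2),'J',np.round(o['joints'],2),'w',round(o['grip_width'],4))
E
python3 - <<'E'
from h import *
go([.4725,-.3193,.262],-102.7)
E
```

```text
t 2.9 turn deg [ 0.   -0.   32.05] shift mm [ 172.9 -364.5  142.7] F [-0.47  0.42  0.34] J [ 1.12  0.48  0.02  1.56 -0.01  1.11 -0.08] w 0.0856
```

>>> arm_command([
  {"az": 6.4,"claw": 0},
  {"az": 6.4},
  {"az": 6.4},
  {"az": 6.4},
  {"az": 6.4},
  {"tx": 0.0173,"ty": -0.036},
  {"tx": 0.0173,"ty": -0.036},
  {"tx": 0.0173,"ty": -0.036},
  {"tx": 0.0173,"ty": -0.036},
  {"tx": 0.0173,"ty": -0.036},
])

```text
invalid input at $.plan[0]: expected keys claw, tx, ty, tz, ax, ay, az
```

>>> arm_command([
  {"tx": 0.0173,"ty": -0.036},
  {"tx": 0.0173,"ty": -0.036},
  {"tx": 0.0173,"ty": -0.036},
  {"tx": 0.0173,"ty": -0.036},
  {"tx": 0.0173,"ty": -0.036},
  {"tz": 0.02},
  {"tz": 0.02},
  {},
  {},
  {},
])

```text
invalid input at $.plan[0]: expected keys claw, tx, ty, tz, ax, ay, az
```

```bash
python3 - <<'E'
from h import *
go([.4725,-.3193,.262],-102.7)
E
```

```text
t 2.9 turn deg [ 0.   -0.   32.05] shift mm [ 172.9 -364.5  142.7] F [-0.47  0.42  0.34] J [ 1.12  0.48  0.02  1.56 -0.01  1.11 -0.08] w 0.0856
```

All keys are required in every row.

>>> arm_command([
  {"claw": 0,"tx": 0,"ty": 0,"tz": 0,"ax": 0,"ay": 0,"az": 6.4},
  {"claw": 0,"tx": 0,"ty": 0,"tz": 0,"ax": 0,"ay": 0,"az": 6.4},
  {"claw": 0,"tx": 0,"ty": 0,"tz": 0,"ax": 0,"ay": 0,"az": 6.4},
  {"claw": 0,"tx": 0,"ty": 0,"tz": 0,"ax": 0,"ay": 0,"az": 6.4},
  {"claw": 0,"tx": 0,"ty": 0,"tz": 0,"ax": 0,"ay": 0,"az": 6.4},
  {"claw": 0,"tx": 0.0173,"ty": -0.036,"tz": 0,"ax": 0,"ay": 0,"az": 0},
  {"claw": 0,"tx": 0.0173,"ty": -0.036,"tz": 0,"ax": 0,"ay": 0,"az": 0},
  {"claw": 0,"tx": 0.0173,"ty": -0.036,"tz": 0,"ax": 0,"ay": 0,"az": 0},
  {"claw": 0,"tx": 0.0173,"ty": -0.036,"tz": 0,"ax": 0,"ay": 0,"az": 0},
  {"claw": 0,"tx": 0.0173,"ty": -0.036,"tz": 0,"ax": 0,"ay": 0,"az": 0},
])

```text
clock: 3.73
tcp_pos: [0.3484, -0.4786, 0.4049]
orientation: [3.122, -0.346, 0.0]
contact_force: [0.7, -0.1, -0.6]
grip_width: 0.0858
gripper_force: 0.0
```

>>> arm_command([
  {"claw": 0,"tx": 0.0173,"ty": -0.036,"tz": 0,"ax": 0,"ay": 0,"az": 0},
  {"claw": 0,"tx": 0.0173,"ty": -0.036,"tz": 0,"ax": 0,"ay": 0,"az": 0},
  {"claw": 0,"tx": 0.0173,"ty": -0.036,"tz": 0,"ax": 0,"ay": 0,"az": 0},
  {"claw": 0,"tx": 0.0173,"ty": -0.036,"tz": 0,"ax": 0,"ay": 0,"az": 0},
  {"claw": 0,"tx": 0.0173,"ty": -0.036,"tz": 0,"ax": 0,"ay": 0,"az": 0},
  {"claw": 0,"tx": 0,"ty": 0,"tz": 0.03,"ax": 0,"ay": 0,"az": 0},
  {"claw": 0,"tx": 0,"ty": 0,"tz": 0.02,"ax": 0,"ay": 0,"az": 0},
  {"claw": 0,"tx": 0,"ty": 0,"tz": 0,"ax": 0,"ay": 0,"az": 0},
  {"claw": 0,"tx": 0,"ty": 0,"tz": 0,"ax": 0,"ay": 0,"az": 0},
  {"claw": 0,"tx": 0,"ty": 0,"tz": 0,"ax": 0,"ay": 0,"az": 0},
])

```text
clock: 4.57
tcp_pos: [0.4714, -0.3243, 0.3559]
orientation: [3.122, -0.348, 0.002]
contact_force: [-1.0, -0.1, 0.5]
grip_width: 0.0855
gripper_force: 0.0
```

```bash
python3 - <<'E'
from h import *
go([.4725,-.3193,.262],-102.7)
E
```

```text
t 4.57 turn deg [ 0.04 -0.08 -0.01] shift mm [ 0.  -5.1 93.9] F [-0.95 -0.09  0.53] J [ 0.5   0.36 -0.    1.86  0.    0.92 -1.3 ] w 0.0855
```

>>> arm_command([
  {"claw": 0,"tx": 0,"ty": -0.005,"tz": 0.025,"ax": 0,"ay": 0,"az": 0},
  {"claw": 0,"tx": 0,"ty": 0,"tz": 0.025,"ax": 0,"ay": 0,"az": 0},
  {"claw": 0,"tx": 0,"ty": 0,"tz": 0.024,"ax": 0,"ay": 0,"az": 0},
  {"claw": 0,"tx": 0,"ty": 0,"tz": 0.02,"ax": 0,"ay": 0,"az": 0},
  {"claw": 0,"tx": 0,"ty": 0,"tz": 0,"ax": 0,"ay": 0,"az": 0},
  {"claw": 1,"tx": 0,"ty": 0,"tz": 0,"ax": 0,"ay": 0,"az": 0},
  {"claw": 1,"tx": 0,"ty": 0,"tz": 0,"ax": 0,"ay": 0,"az": 0},
  {"claw": 1,"tx": 0,"ty": 0,"tz": 0,"ax": 0,"ay": 0,"az": 0},
  {"claw": 1,"tx": 0,"ty": 0,"tz": 0,"ax": 0,"ay": 0,"az": 0},
  {"claw": 1,"tx": 0,"ty": 0,"tz": 0,"ax": 0,"ay": 0,"az": 0},
], squeeze=30)

```text
clock: 5.4
tcp_pos: [0.4728, -0.3189, 0.2619]
orientation: [3.122, -0.346, 0.003]
contact_force: [-0.1, -0.2, 0.6]
grip_width: 0.0257
gripper_force: 0.1
```

>>> arm_command([
  {"claw": 1,"tx": 0,"ty": 0,"tz": 0,"ax": 0,"ay": 0,"az": 0},
  {"claw": 1,"tx": 0,"ty": 0,"tz": 0,"ax": 0,"ay": 0,"az": 0},
  {"claw": 1,"tx": 0,"ty": 0,"tz": 0,"ax": 0,"ay": 0,"az": 0},
  {"claw": 1,"tx": 0,"ty": 0,"tz": 0,"ax": 0,"ay": 0,"az": 0},
  {"claw": 1,"tx": 0,"ty": 0,"tz": 0,"ax": 0,"ay": 0,"az": 0},
  {"claw": 1,"tx": 0,"ty": 0,"tz": 0,"ax": 0,"ay": 0,"az": 0},
  {"claw": 1,"tx": 0,"ty": 0,"tz": 0,"ax": 0,"ay": 0,"az": 0},
  {"claw": 1,"tx": 0,"ty": 0,"tz": 0,"ax": 0,"ay": 0,"az": 0},
  {"claw": 1,"tx": 0,"ty": 0,"tz": 0,"ax": 0,"ay": 0,"az": 0},
  {"claw": 1,"tx": 0,"ty": 0,"tz": 0,"ax": 0,"ay": 0,"az": 0},
], squeeze=80)

```text
clock: 6.23
tcp_pos: [0.4728, -0.3194, 0.2622]
orientation: [3.121, -0.347, 0.004]
contact_force: [-2.6, -0.8, 7.3]
grip_width: 0.0229
gripper_force: 79.6
```

```bash
cat >> h.py <<'E'
def avg(n=6):
    L=[]
    for i in range(n): r.grab_frame('side'); o=r.get_obs(); L.append(np.r_[o['contact_force'],o['moment'],o['tcp_pos']])
    np.set_printoptions(precision=4,suppress=True); print('avg F,M,p',np.mean(L,0),'sd',np.std(L,0)[:6].round(2),'t',round(o['clock'],2),'w',round(o['grip_width'],4),'gf',round(o['gripper_force'],1),'o',o['orientation'])
E
python3 - <<'E'
from h import *
avg(4)
E
```

```text
avg F,M,p [-1.0232 -1.3204  6.4709 -0.2591  0.2921 -0.0133  0.4728 -0.3194  0.2622] sd [0.36 0.41 0.64 0.03 0.03 0.05] t 6.43 w 0.0233 gf 79.6 o [ 3.1208 -0.3465  0.0036]
```

>>> arm_command([
  {"claw": 1,"tx": 0,"ty": 0,"tz": -0.005,"ax": 0,"ay": 0,"az": 0},
  {"claw": 1,"tx": 0,"ty": 0,"tz": -0.01,"ax": 0,"ay": 0,"az": 0},
  {"claw": 1,"tx": 0,"ty": 0,"tz": -0.01,"ax": 0,"ay": 0,"az": 0},
  {"claw": 1,"tx": 0,"ty": 0,"tz": -0.01,"ax": 0,"ay": 0,"az": 0},
  {"claw": 1,"tx": 0,"ty": 0,"tz": -0.015,"ax": 0,"ay": 0,"az": 0},
  {"claw": 1,"tx": 0,"ty": 0,"tz": -0.015,"ax": 0,"ay": 0,"az": 0},
  {"claw": 1,"tx": 0,"ty": 0,"tz": -0.015,"ax": 0,"ay": 0,"az": 0},
  {"claw": 1,"tx": 0,"ty": 0,"tz": -0.01,"ax": 0,"ay": 0,"az": 0},
  {"claw": 1,"tx": 0,"ty": 0,"tz": 0,"ax": 0,"ay": 0,"az": 0},
  {"claw": 1,"tx": 0,"ty": 0,"tz": 0,"ax": 0,"ay": 0,"az": 0},
])

```text
clock: 7.27
tcp_pos: [0.4725, -0.3185, 0.3513]
orientation: [3.122, -0.346, 0.002]
contact_force: [0.4, 0.6, -3.3]
grip_width: 0.0226
gripper_force: 78.8
```

```bash
python3 - <<'E'
from seg import *
avg(4)
f=r.grab_frame('side'); cv2.imwrite('pics/s1.png',cv2.resize(f[60:200,300:480,::-1],None,fx=4,fy=4,interpolation=cv2.INTER_CUBIC))
for n in('top','side'):
  r.grab_frame(n)
  for t in ['slot_mouth','scraper_handle','scraper','rim_face']:
      for d in r.tip_of(t,n)[:1]: print(n,t,round(d['confidence'],2),w(n,d['location']))
  for d in r.tip_of('biscuit1',n)[:5]: print(n,round(d['confidence'],2),w(n,d['location']))
go([.4728,-.3194,.342],-102.7)
E
```

```text
avg F,M,p [ 0.18   -0.4709 -2.8628 -0.0215 -0.0216  0.001   0.4721 -0.3183  0.3499] sd [0.43 0.45 0.21 0.01 0.03 0.01] t 7.47 w 0.023 gf 78.7 o [-3.1218  0.3457  0.0028]
top slot_mouth 0.6 [ 0.4671 -0.3181  0.0558]
top scraper_handle 0.91 [ 0.4711 -0.3165  0.1917]
top scraper 0.75 [ 0.4693 -0.3203  0.1007]
top rim_face 0.71 [0.6947 0.017  0.0082]
top 0.65 [ 0.57   -0.0288  0.0033]
top 0.62 [ 0.5649 -0.0723  0.0044]
top 0.58 [0.6073 0.0463 0.0048]
top 0.51 [0.5862 0.0138 0.0046]
side slot_mouth 0.98 [ 0.4674 -0.3228  0.0539]
side scraper_handle 0.63 [ 0.4705 -0.3193  0.194 ]
side scraper 0.91 [ 0.4697 -0.3213  0.0972]
side rim_face 0.72 [0.693  0.02   0.0037]
side 0.67 [0.6041 0.0473 0.0023]
side 0.64 [ 0.5638 -0.0708  0.0023]
side 0.58 [0.5851 0.0119 0.0001]
side 0.52 [ 0.5688 -0.0295  0.0039]
t 8.12 turn deg [ 0.   -0.01  0.05] shift mm [0.5 0.7 8.7] F [-0.22 -0.67 -2.77] J [ 0.49  0.36 -0.01  1.87  0.    0.91 -1.31] w 0.0228
```

View pics/s1.png

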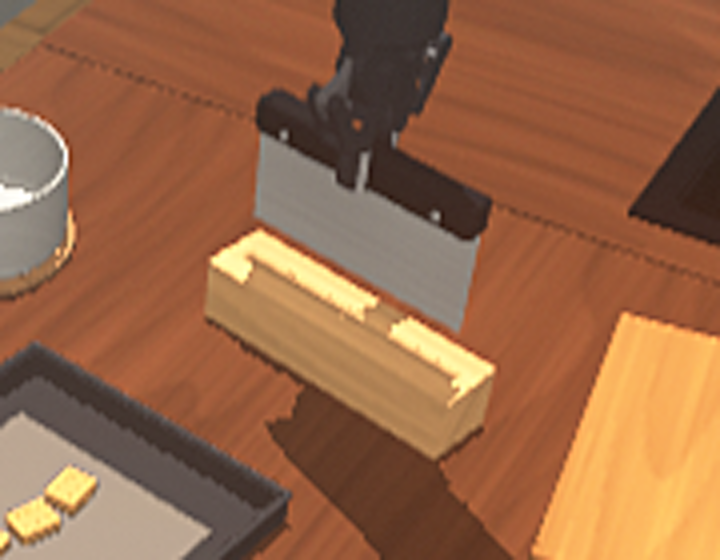

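The crop shows the scraper held mid-handle and upright, parallel to the block, with its edge (255,218)–(460,330) clear of the slot. Next I turn it and carry it over the tray.

>>> arm_command([
  {"claw": 1,"tx": 0,"ty": 0,"tz": -0.005,"ax": 0,"ay": 0,"az": -6.5},
  {"claw": 1,"tx": 0,"ty": 0,"tz": 0,"ax": 0,"ay": 0,"az": -6.5},
  {"claw": 1,"tx": 0,"ty": 0,"tz": 0,"ax": 0,"ay": 0,"az": -6.5},
  {"claw": 1,"tx": 0,"ty": 0,"tz": 0,"ax": 0,"ay": 0,"az": -6.5},
  {"claw": 1,"tx": 0,"ty": 0,"tz": 0,"ax": 0,"ay": 0,"az": -6.5},
  {"claw": 1,"tx": 0,"ty": 0,"tz": 0,"ax": 0,"ay": 0,"az": -6.5},
  {"claw": 1,"tx": 0,"ty": 0,"tz": 0,"ax": 0,"ay": 0,"az": -6.5},
  {"claw": 1,"tx": 0,"ty": 0,"tz": 0,"ax": 0,"ay": 0,"az": -6.5},
  {"claw": 1,"tx": 0,"ty": 0,"tz": 0,"ax": 0,"ay": 0,"az": -6.5},
  {"claw": 1,"tx": 0,"ty": 0,"tz": 0,"ax": 0,"ay": 0,"az": -6.5},
])

```text
clock: 8.95
tcp_pos: [0.4724, -0.3187, 0.3557]
orientation: [2.816, 1.394, -0.0]
contact_force: [-0.2, 0.6, -3.1]
grip_width: 0.023
gripper_force: 78.6
```

>>> arm_command([
  {"claw": 1,"tx": 0,"ty": 0,"tz": 0,"ax": 0,"ay": 0,"az": -6.5},
  {"claw": 1,"tx": 0,"ty": 0,"tz": 0,"ax": 0,"ay": 0,"az": -6.5},
  {"claw": 1,"tx": 0,"ty": 0,"tz": 0,"ax": 0,"ay": 0,"az": -6.5},
  {"claw": 1,"tx": 0,"ty": 0,"tz": 0,"ax": 0,"ay": 0,"az": -6.5},
  {"claw": 1,"tx": 0,"ty": 0,"tz": 0,"ax": 0,"ay": 0,"az": -3},
  {"claw": 1,"tx": 0.035,"ty": 0,"tz": 0,"ax": 0,"ay": 0,"az": 0},
  {"claw": 1,"tx": 0.035,"ty": 0,"tz": 0,"ax": 0,"ay": 0,"az": 0},
  {"claw": 1,"tx": 0.035,"ty": 0,"tz": 0,"ax": 0,"ay": 0,"az": 0},
  {"claw": 1,"tx": 0.035,"ty": 0,"tz": 0,"ax": 0,"ay": 0,"az": 0},
  {"claw": 1,"tx": 0.035,"ty": 0,"tz": 0,"ax": 0,"ay": 0,"az": 0},
])

```text
clock: 9.78
tcp_pos: [0.4987, -0.1442, 0.3559]
orientation: [2.383, 2.046, 0.0]
contact_force: [1.2, -0.6, -3.1]
grip_width: 0.0228
gripper_force: 78.7
```

>>> arm_command([
  {"claw": 1,"tx": 0.035,"ty": 0,"tz": 0,"ax": 0,"ay": 0,"az": 0},
  {"claw": 1,"tx": 0.035,"ty": 0,"tz": 0,"ax": 0,"ay": 0,"az": 0},
  {"claw": 1,"tx": 0.035,"ty": 0.005,"tz": 0,"ax": 0,"ay": 0,"az": 0},
  {"claw": 1,"tx": 0.035,"ty": 0.005,"tz": 0,"ax": 0,"ay": 0,"az": 0},
  {"claw": 1,"tx": 0,"ty": 0,"tz": 0,"ax": 0,"ay": 0,"az": 0},
  {"claw": 1,"tx": 0,"ty": 0,"tz": 0,"ax": 0,"ay": 0,"az": 0},
  {"claw": 1,"tx": 0,"ty": 0,"tz": 0,"ax": 0,"ay": 0,"az": 0},
  {"claw": 1,"tx": 0,"ty": 0,"tz": 0,"ax": 0,"ay": 0,"az": 0},
  {"claw": 1,"tx": 0,"ty": 0,"tz": 0,"ax": 0,"ay": 0,"az": 0},
  {"claw": 1,"tx": 0,"ty": 0,"tz": 0,"ax": 0,"ay": 0,"az": 0},
])

```text
clock: 10.62
tcp_pos: [0.5295, -0.0099, 0.3557]
orientation: [2.385, 2.045, -0.001]
contact_force: [-1.0, -0.1, -3.2]
grip_width: 0.0232
gripper_force: 78.7
```

```bash
python3 - <<'E'
from seg import *
avg(5)
f=r.grab_frame('side'); cv2.imwrite('pics/s2.png',cv2.resize(f[100:280,190:400,::-1],None,fx=3.5,fy=3.3,interpolation=cv2.INTER_CUBIC))
for n in('top','side'):
  r.grab_frame(n)
  for t in ['scraper_handle','scraper','rim_face']:
      for d in r.tip_of(t,n)[:1]: print(n,t,round(d['confidence'],2),w(n,d['location']))
go([.5324,-.0041,.262],-8.45)
E
```

```text
avg F,M,p [ 0.2622  0.1005 -2.9074  0.0135 -0.009  -0.02    0.5296 -0.0093  0.3557] sd [0.57 0.62 0.27 0.04 0.01 0.03] t 10.87 w 0.0233 gf 78.7 o [2.383  2.047  0.0001]
top scraper_handle 0.61 [ 0.6584  0.1502 -0.0005]
top scraper 0.52 [ 0.5297 -0.0117  0.1053]
side scraper_handle 0.58 [ 0.5287 -0.0087  0.1988]
side scraper 0.78 [ 0.5345 -0.014   0.1044]
side rim_face 0.73 [0.6942 0.0173 0.0043]
t 11.32 turn deg [ 0.    0.   -0.19] shift mm [ 4.9  2.  93.7] F [ 1.23  0.19 -3.35] J [ 0.29  0.33 -0.47  1.93  0.19  0.92 -0.42] w 0.0231
```

View pics/s2.png

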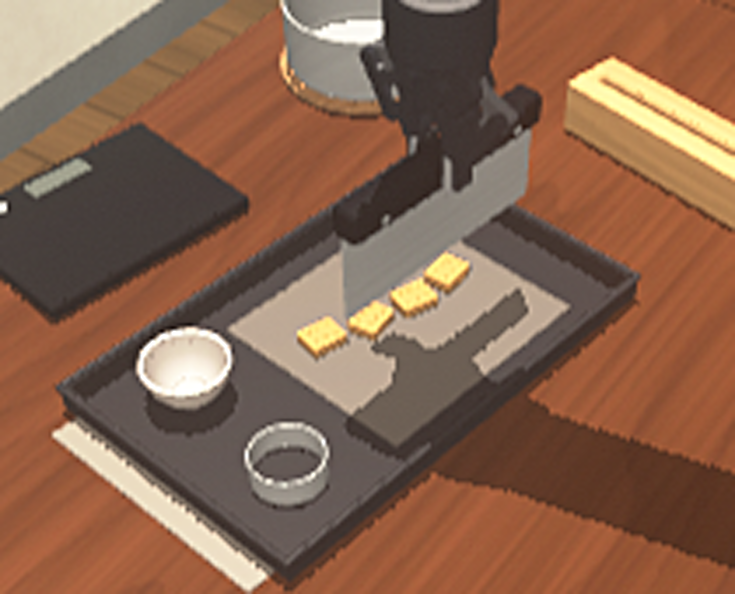

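The crop shows the upright blade held over the tray, with all four biscuits on the rim side of it and the ramekin and cutter clear. Next I lower it.

>>> arm_command([
  {"claw": 1,"tx": 0.005,"ty": 0.001,"tz": 0.02,"ax": 0,"ay": 0,"az": 0},
  {"claw": 1,"tx": 0,"ty": 0,"tz": 0.02,"ax": 0,"ay": 0,"az": 0},
  {"claw": 1,"tx": 0,"ty": 0,"tz": 0.02,"ax": 0,"ay": 0,"az": 0},
  {"claw": 1,"tx": 0,"ty": 0,"tz": 0.018,"ax": 0,"ay": 0,"az": 0},
  {"claw": 1,"tx": 0,"ty": 0,"tz": 0.01,"ax": 0,"ay": 0,"az": 0},
  {"claw": 1,"tx": 0,"ty": 0,"tz": 0.004,"ax": 0,"ay": 0,"az": 0},
  {"claw": 1,"tx": 0,"ty": 0,"tz": 0.002,"ax": 0,"ay": 0,"az": 0},
  {"claw": 1,"tx": 0,"ty": 0,"tz": 0,"ax": 0,"ay": 0,"az": 0},
  {"claw": 1,"tx": 0,"ty": 0,"tz": 0,"ax": 0,"ay": 0,"az": 0},
  {"claw": 1,"tx": 0,"ty": 0,"tz": 0,"ax": 0,"ay": 0,"az": 0},
])

```text
clock: 12.15
tcp_pos: [0.5319, -0.0038, 0.2627]
orientation: [2.382, 2.047, 0.002]
contact_force: [-0.1, 0.3, -2.5]
grip_width: 0.0232
gripper_force: 78.5
```

```bash
python3 - <<'E'
from seg import *
avg(5)
go([.5324,-.0041,.257],-8.45)
E
```

```text
avg F,M,p [-0.3786 -0.2607 -3.0706  0.0364 -0.0203  0.0079  0.5316 -0.0039  0.2623] sd [0.36 0.45 0.49 0.02 0.05 0.03] t 12.4 w 0.0227 gf 78.5 o [2.3823 2.0473 0.0007]
t 12.4 turn deg [ 0.04 -0.   -0.2 ] shift mm [-0.1  0.9  5.1] F [-0.16 -0.7  -2.47] J [ 0.23  0.47 -0.43  2.    0.28  0.74 -0.51] w 0.0227
```

>>> arm_command([
  {"claw": 1,"tx": 0,"ty": 0,"tz": 0.0005,"ax": 0,"ay": 0,"az": 0},
  {"claw": 1,"tx": 0,"ty": 0,"tz": 0.0005,"ax": 0,"ay": 0,"az": 0},
  {"claw": 1,"tx": 0,"ty": 0,"tz": 0.0005,"ax": 0,"ay": 0,"az": 0},
  {"claw": 1,"tx": 0,"ty": 0,"tz": 0.0005,"ax": 0,"ay": 0,"az": 0},
  {"claw": 1,"tx": 0,"ty": 0,"tz": 0.0005,"ax": 0,"ay": 0,"az": 0},
  {"claw": 1,"tx": 0,"ty": 0,"tz": 0,"ax": 0,"ay": 0,"az": 0},
  {"claw": 1,"tx": 0,"ty": 0,"tz": 0,"ax": 0,"ay": 0,"az": 0},
  {"claw": 1,"tx": 0,"ty": 0,"tz": 0,"ax": 0,"ay": 0,"az": 0},
  {"claw": 1,"tx": 0,"ty": 0,"tz": 0,"ax": 0,"ay": 0,"az": 0},
  {"claw": 1,"tx": 0,"ty": 0,"tz": 0,"ax": 0,"ay": 0,"az": 0},
])

```text
clock: 13.23
tcp_pos: [0.5314, -0.0039, 0.2592]
orientation: [2.382, 2.048, 0.0]
contact_force: [0.2, 0.6, -2.3]
grip_width: 0.0233
gripper_force: 78.5
```

>>> arm_command([
  {"claw": 1,"tx": 0,"ty": 0,"tz": 0.0003,"ax": 0,"ay": 0,"az": 0},
  {"claw": 1,"tx": 0,"ty": 0,"tz": 0.0003,"ax": 0,"ay": 0,"az": 0},
  {"claw": 1,"tx": 0,"ty": 0,"tz": 0.0002,"ax": 0,"ay": 0,"az": 0},
  {"claw": 1,"tx": 0,"ty": 0,"tz": 0,"ax": 0,"ay": 0,"az": 0},
  {"claw": 1,"tx": 0,"ty": 0,"tz": 0,"ax": 0,"ay": 0,"az": 0},
  {"claw": 1,"tx": 0,"ty": 0,"tz": 0,"ax": 0,"ay": 0,"az": 0},
  {"claw": 1,"tx": 0,"ty": 0,"tz": 0,"ax": 0,"ay": 0,"az": 0},
  {"claw": 1,"tx": 0,"ty": 0,"tz": 0,"ax": 0,"ay": 0,"az": 0},
  {"claw": 1,"tx": 0,"ty": 0,"tz": 0,"ax": 0,"ay": 0,"az": 0},
  {"claw": 1,"tx": 0,"ty": 0,"tz": 0,"ax": 0,"ay": 0,"az": 0},
])

```text
clock: 14.07
tcp_pos: [0.5314, -0.0039, 0.2584]
orientation: [2.383, 2.048, -0.0]
contact_force: [0.4, -1.4, -3.1]
grip_width: 0.0229
gripper_force: 78.5
```

```bash
python3 - <<'E'
from seg import *
avg(5)
E
```

```text
avg F,M,p [ 0.111  -0.2303 -3.3895  0.0302  0.0041 -0.01    0.5314 -0.0039  0.2584] sd [0.42 0.43 0.5  0.03 0.02 0.01] t 14.32 w 0.0234 gf 78.5 o [ 2.3826  2.0476 -0.    ]
```

>>> arm_command([
  {"claw": 1,"tx": 0,"ty": 0,"tz": 0.0003,"ax": 0,"ay": 0,"az": 0},
  {"claw": 1,"tx": 0,"ty": 0,"tz": 0.0003,"ax": 0,"ay": 0,"az": 0},
  {"claw": 1,"tx": 0,"ty": 0,"tz": 0.0002,"ax": 0,"ay": 0,"az": 0},
  {"claw": 1,"tx": 0,"ty": 0,"tz": 0,"ax": 0,"ay": 0,"az": 0},
  {"claw": 1,"tx": 0,"ty": 0,"tz": 0,"ax": 0,"ay": 0,"az": 0},
  {"claw": 1,"tx": 0,"ty": 0,"tz": 0,"ax": 0,"ay": 0,"az": 0},
  {"claw": 1,"tx": 0,"ty": 0,"tz": 0,"ax": 0,"ay": 0,"az": 0},
  {"claw": 1,"tx": 0,"ty": 0,"tz": 0,"ax": 0,"ay": 0,"az": 0},
  {"claw": 1,"tx": 0,"ty": 0,"tz": 0,"ax": 0,"ay": 0,"az": 0},
  {"claw": 1,"tx": 0,"ty": 0,"tz": 0,"ax": 0,"ay": 0,"az": 0},
])

```text
clock: 15.15
tcp_pos: [0.5314, -0.0039, 0.2576]
orientation: [2.383, 2.048, 0.0]
contact_force: [0.4, -0.1, -2.9]
grip_width: 0.0231
gripper_force: 78.5
```

```bash
python3 - <<'E'
from seg import *
avg(4)
E
```

```text
avg F,M,p [-0.1233  0.4965 -2.7568  0.0187  0.0194 -0.0192  0.5314 -0.0039  0.2576] sd [0.38 0.52 0.38 0.01 0.03 0.02] t 15.35 w 0.0232 gf 78.5 o [2.3825 2.0477 0.    ]
```

>>> arm_command([
  {"claw": 1,"tx": 0,"ty": 0,"tz": 0.0003,"ax": 0,"ay": 0,"az": 0},
  {"claw": 1,"tx": 0,"ty": 0,"tz": 0.0003,"ax": 0,"ay": 0,"az": 0},
  {"claw": 1,"tx": 0,"ty": 0,"tz": 0.0002,"ax": 0,"ay": 0,"az": 0},
  {"claw": 1,"tx": 0,"ty": 0,"tz": 0,"ax": 0,"ay": 0,"az": 0},
  {"claw": 1,"tx": 0,"ty": 0,"tz": 0,"ax": 0,"ay": 0,"az": 0},
  {"claw": 1,"tx": 0,"ty": 0,"tz": 0,"ax": 0,"ay": 0,"az": 0},
  {"claw": 1,"tx": 0,"ty": 0,"tz": 0,"ax": 0,"ay": 0,"az": 0},
  {"claw": 1,"tx": 0,"ty": 0,"tz": 0,"ax": 0,"ay": 0,"az": 0},
  {"claw": 1,"tx": 0,"ty": 0,"tz": 0,"ax": 0,"ay": 0,"az": 0},
  {"claw": 1,"tx": 0,"ty": 0,"tz": 0,"ax": 0,"ay": 0,"az": 0},
])

```text
clock: 16.18
tcp_pos: [0.5315, -0.004, 0.2569]
orientation: [2.383, 2.047, 0.0]
contact_force: [-1.5, -0.5, -0.2]
grip_width: 0.023
gripper_force: 79.1
```

```bash
python3 - <<'E'
from seg import *
avg(4)
E
```

```text
avg F,M,p [-0.4593 -0.9863  0.3148 -0.1798  0.1277  0.0116  0.5314 -0.004   0.2569] sd [0.43 0.79 0.36 0.03 0.03 0.03] t 16.38 w 0.0228 gf 79.1 o [2.3825 2.0475 0.    ]
```

>>> arm_command([
  {"claw": 1,"tx": 0,"ty": 0,"tz": 0.0002,"ax": 0,"ay": -0.1,"az": 0},
  {"claw": 1,"tx": 0,"ty": 0,"tz": 0,"ax": 0,"ay": -0.1,"az": 0},
  {"claw": 1,"tx": 0,"ty": 0.001,"tz": 0,"ax": 0,"ay": 0,"az": 0},
  {"claw": 1,"tx": 0,"ty": 0.001,"tz": 0,"ax": 0,"ay": 0,"az": 0},
  {"claw": 1,"tx": 0,"ty": 0.001,"tz": 0,"ax": 0,"ay": 0,"az": 0},
  {"claw": 1,"tx": 0,"ty": 0.001,"tz": 0,"ax": 0,"ay": 0,"az": 0},
  {"claw": 1,"tx": 0,"ty": 0.001,"tz": 0,"ax": 0,"ay": 0,"az": 0},
  {"claw": 1,"tx": 0,"ty": 0,"tz": 0,"ax": 0,"ay": 0,"az": 0},
  {"claw": 1,"tx": 0,"ty": 0,"tz": 0,"ax": 0,"ay": 0,"az": 0},
  {"claw": 1,"tx": 0,"ty": 0,"tz": 0,"ax": 0,"ay": 0,"az": 0},
])

```text
clock: 17.22
tcp_pos: [0.5365, -0.0045, 0.2566]
orientation: [2.381, 2.046, -0.003]
contact_force: [-2.5, 1.8, 1.4]
grip_width: 0.023
gripper_force: 79.4
```

```bash
python3 - <<'E'
from seg import *
avg(5)
E
```

```text
avg F,M,p [-1.875   1.6019  2.0942  0.6723  0.4615  0.1137  0.5365 -0.0045  0.2567] sd [0.36 0.7  0.23 0.03 0.03 0.02] t 17.47 w 0.0226 gf 79.3 o [ 2.3807  2.0462 -0.0034]
```

>>> arm_command([
  {"claw": 1,"tx": 0,"ty": 0.002,"tz": 0,"ax": 0,"ay": 0.1,"az": 0},
  {"claw": 1,"tx": 0,"ty": 0.003,"tz": 0,"ax": 0,"ay": 0,"az": 0},
  {"claw": 1,"tx": 0,"ty": 0.003,"tz": 0,"ax": 0,"ay": 0,"az": 0},
  {"claw": 1,"tx": 0,"ty": 0.003,"tz": 0,"ax": 0,"ay": 0,"az": 0},
  {"claw": 1,"tx": 0,"ty": 0.003,"tz": 0,"ax": 0,"ay": 0,"az": 0},
  {"claw": 1,"tx": 0,"ty": 0.003,"tz": 0,"ax": 0,"ay": 0,"az": 0},
  {"claw": 1,"tx": 0,"ty": 0.003,"tz": 0,"ax": 0,"ay": 0,"az": 0},
  {"claw": 1,"tx": 0,"ty": 0.003,"tz": 0,"ax": 0,"ay": 0,"az": 0},
  {"claw": 1,"tx": 0,"ty": 0.003,"tz": 0,"ax": 0,"ay": 0,"az": 0},
  {"claw": 1,"tx": 0,"ty": 0.003,"tz": 0,"ax": 0,"ay": 0,"az": 0},
])

```text
clock: 18.3
tcp_pos: [0.5653, -0.009, 0.2566]
orientation: [2.382, 2.047, -0.002]
contact_force: [-3.7, -0.1, 3.3]
grip_width: 0.0232
gripper_force: 79.5
```

```bash
python3 - <<'E'
from seg import *
avg(4)
E
```

```text
avg F,M,p [-1.2105 -0.0001  1.7568  0.2907  0.3462  0.0708  0.5657 -0.0091  0.2567] sd [0.28 0.5  0.5  0.04 0.19 0.04] t 18.5 w 0.0229 gf 79.2 o [ 2.3811  2.0462 -0.0002]
```

>>> arm_command([
  {"claw": 1,"tx": 0,"ty": 0.003,"tz": 0,"ax": 0,"ay": 0.1,"az": 0},
  {"claw": 1,"tx": 0,"ty": 0.004,"tz": 0,"ax": 0,"ay": 0,"az": 0},
  {"claw": 1,"tx": 0,"ty": 0.004,"tz": 0,"ax": 0,"ay": 0,"az": 0},
  {"claw": 1,"tx": 0,"ty": 0.004,"tz": 0,"ax": 0,"ay": 0,"az": 0},
  {"claw": 1,"tx": 0,"ty": 0.004,"tz": 0,"ax": 0,"ay": 0,"az": 0},
  {"claw": 1,"tx": 0,"ty": 0.004,"tz": 0,"ax": 0,"ay": 0,"az": 0},
  {"claw": 1,"tx": 0,"ty": 0.004,"tz": 0,"ax": 0,"ay": 0,"az": 0},
  {"claw": 1,"tx": 0,"ty": 0.004,"tz": 0,"ax": 0,"ay": 0,"az": 0},
  {"claw": 1,"tx": 0,"ty": 0.004,"tz": 0,"ax": 0,"ay": 0,"az": 0},
  {"claw": 1,"tx": 0,"ty": 0.004,"tz": 0,"ax": 0,"ay": 0,"az": 0},
])

```text
clock: 19.33
tcp_pos: [0.604, -0.0149, 0.2566]
orientation: [-2.383, -2.048, 0.0]
contact_force: [-3.6, 0.9, 3.2]
grip_width: 0.0232
gripper_force: 79.6
```

```bash
python3 - <<'E'
from seg import *
avg(4)
for n in('top','side'):
  f=r.grab_frame(n)
  for t in ['biscuit1','scraper','rim_face']:
   for d in r.tip_of(t,n)[:4]:
    p=w(n,d['location']); q=p-[.6954,.0177,0]; print(n,t,round(d['confidence'],2),p, 'd %.4f t %.4f'%(q[0]*.9891-q[1]*.147,q[0]*.147+q[1]*.9891))
  if n=='top': cv2.imwrite('pics/t3.png',cv2.resize(f[110:235,240:420,::-1],None,fx=4.4,fy=4.4,interpolation=cv2.INTER_CUBIC))
go([.6,0,.25],-8.45)
E
```

```text
avg F,M,p [-0.8294 -0.1944  1.6188  0.1555  0.2749  0.044   0.6045 -0.0151  0.2567] sd [0.5  0.31 0.71 0.08 0.27 0.04] t 19.53 w 0.0228 gf 79.2 o [2.3816 2.0466 0.0027]
top scraper 0.48 [ 0.604  -0.0137  0.0059] d -0.0858 t -0.0445
top rim_face 0.58 [0.6953 0.0182 0.0063] d -0.0001 t 0.0005
side scraper 0.75 [ 0.6088 -0.0173  0.0028] d -0.0805 t -0.0474
side rim_face 0.69 [0.6921 0.0177 0.0032] d -0.0032 t -0.0005
t 19.93 turn deg [ 0.07 -0.01 -0.21] shift mm [14.2 -6.1  6.8] F [ 0.95  0.26 -0.22] J [ 0.23  0.57 -0.4   1.83  0.3   0.81 -0.48] w 0.0227
```

View pics/t3.png

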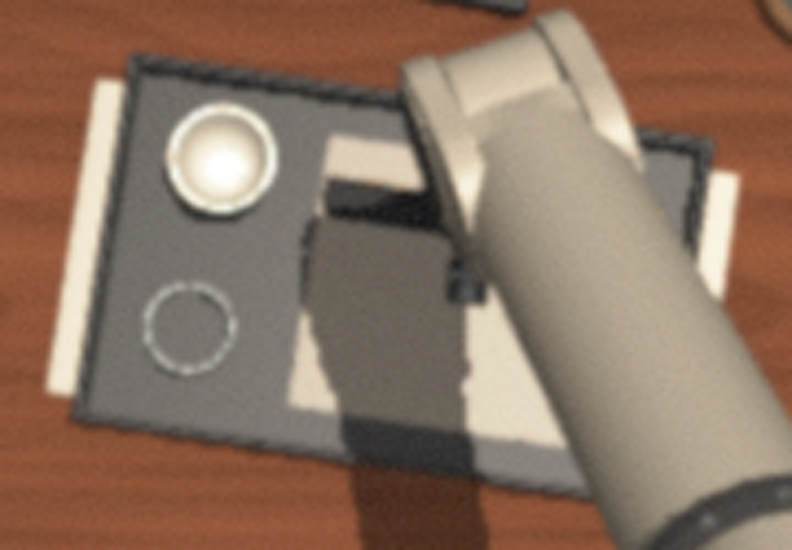

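The top view is mostly hidden by the arm. The handle at (330,195)–(440,205) runs parallel to the rim, and the bowl and ring have not moved. I keep pushing.

>>> arm_command([
  {"claw": 1,"tx": 0,"ty": 0.004,"tz": 0,"ax": 0,"ay": 0,"az": 0},
  {"claw": 1,"tx": 0,"ty": 0.004,"tz": 0,"ax": 0,"ay": 0,"az": 0},
  {"claw": 1,"tx": 0,"ty": 0.004,"tz": 0,"ax": 0,"ay": 0,"az": 0},
  {"claw": 1,"tx": 0,"ty": 0.004,"tz": 0,"ax": 0,"ay": 0,"az": 0},
  {"claw": 1,"tx": 0,"ty": 0.004,"tz": 0,"ax": 0,"ay": 0,"az": 0},
  {"claw": 1,"tx": 0,"ty": 0.004,"tz": 0,"ax": 0,"ay": 0,"az": 0},
  {"claw": 1,"tx": 0,"ty": 0.004,"tz": 0,"ax": 0,"ay": 0,"az": 0},
  {"claw": 1,"tx": 0,"ty": 0.004,"tz": 0,"ax": 0,"ay": 0,"az": 0},
  {"claw": 1,"tx": 0,"ty": 0.004,"tz": 0,"ax": 0,"ay": 0,"az": 0},
  {"claw": 1,"tx": 0,"ty": 0.004,"tz": 0,"ax": 0,"ay": 0,"az": 0},
])

```text
clock: 20.77
tcp_pos: [0.6425, -0.0205, 0.2564]
orientation: [-2.38, -2.047, 0.004]
contact_force: [-3.9, 1.3, 5.6]
grip_width: 0.0233
gripper_force: 79.8
```

>>> arm_command([
  {"claw": 1,"tx": 0,"ty": 0.001,"tz": 0,"ax": 0,"ay": 0,"az": 0},
  {"claw": 1,"tx": 0,"ty": 0.001,"tz": 0,"ax": 0,"ay": 0,"az": 0},
  {"claw": 1,"tx": 0,"ty": 0.001,"tz": 0,"ax": 0,"ay": 0,"az": 0},
  {"claw": 1,"tx": 0,"ty": 0.001,"tz": 0,"ax": 0,"ay": 0,"az": 0},
  {"claw": 1,"tx": 0,"ty": 0.001,"tz": 0,"ax": 0,"ay": 0,"az": 0},
  {"claw": 1,"tx": 0,"ty": 0.001,"tz": 0,"ax": 0,"ay": 0,"az": 0},
  {"claw": 1,"tx": 0,"ty": 0.001,"tz": 0,"ax": 0,"ay": 0,"az": 0},
  {"claw": 1,"tx": 0,"ty": 0.001,"tz": 0,"ax": 0,"ay": 0,"az": 0},
  {"claw": 1,"tx": 0,"ty": 0.001,"tz": 0,"ax": 0,"ay": 0,"az": 0},
  {"claw": 1,"tx": 0,"ty": 0.001,"tz": 0,"ax": 0,"ay": 0,"az": 0},
])

```text
clock: 21.6
tcp_pos: [0.6522, -0.022, 0.2563]
orientation: [-2.38, -2.046, 0.004]
contact_force: [-4.5, 1.0, 5.5]
grip_width: 0.0227
gripper_force: 79.8
```

```bash
python3 - <<'E'
from seg import *
avg(4)
for n in('side',):
  f=r.grab_frame(n)
  for t in ['scraper','rim_face','biscuit1']:
   for d in r.tip_of(t,n)[:4]:
    p=w(n,d['location']); q=p-[.6954,.0177,0]; print(n,t,round(d['confidence'],2),p, 'd %.4f t %.4f'%(q[0]*.9891-q[1]*.147,q[0]*.147+q[1]*.9891))
q=r.get_obs()['tcp_pos']-[.6954,.0177,0]; print('d',q[0]*.9891-q[1]*.147)
E
```

```text
avg F,M,p [-4.1515  0.6828  5.2441  0.3567  1.3494  0.0449  0.6524 -0.022   0.2564] sd [0.09 0.4  0.39 0.04 0.04 0.02] t 21.8 w 0.0231 gf 79.9 o [-2.3806 -2.0467  0.0037]
side scraper 0.95 [ 0.6535 -0.0263  0.004 ] d -0.0349 t -0.0497
side rim_face 0.8 [0.6937 0.0166 0.0035] d -0.0015 t -0.0013
d -0.036737453821690844
```

>>> arm_command([
  {"claw": 1,"tx": 0,"ty": 0.0005,"tz": -0.0002,"ax": 0,"ay": 0,"az": 0},
  {"claw": 1,"tx": 0,"ty": 0.0005,"tz": 0,"ax": 0,"ay": 0,"az": 0},
  {"claw": 1,"tx": 0,"ty": 0.0005,"tz": 0,"ax": 0,"ay": 0,"az": 0},
  {"claw": 1,"tx": 0,"ty": 0.0005,"tz": 0,"ax": 0,"ay": 0,"az": 0},
  {"claw": 1,"tx": 0,"ty": 0.0005,"tz": 0,"ax": 0,"ay": 0,"az": 0},
  {"claw": 1,"tx": 0,"ty": 0.0005,"tz": 0,"ax": 0,"ay": 0,"az": 0},
  {"claw": 1,"tx": 0,"ty": 0.0005,"tz": 0,"ax": 0,"ay": 0,"az": 0},
  {"claw": 1,"tx": 0,"ty": 0.0005,"tz": 0,"ax": 0,"ay": 0,"az": 0},
  {"claw": 1,"tx": 0,"ty": 0.0005,"tz": 0,"ax": 0,"ay": 0,"az": 0},
  {"claw": 1,"tx": 0,"ty": 0.0005,"tz": 0,"ax": 0,"ay": 0,"az": 0},
])

```text
clock: 22.83
tcp_pos: [0.6581, -0.0233, 0.2567]
orientation: [2.383, 2.047, 0.0]
contact_force: [-2.3, 0.9, 2.3]
grip_width: 0.0231
gripper_force: 79.2
```

```bash
cat >> h.py <<'E'
def d():
    o=r.get_obs(); q=o['tcp_pos']-[.6954,.0177,0]; print('d %.4f'%(q[0]*.9891-q[1]*.147)); go([.65,0,.25],-8.45)
E
python3 - <<'E'
from seg import *
avg(4);d()
E
```

```text
avg F,M,p [-2.6245  0.3342  1.4415  0.2749  0.7108  0.0445  0.6581 -0.0233  0.2568] sd [0.87 0.25 0.13 0.01 0.04 0.02] t 23.03 w 0.0229 gf 79.1 o [2.3825 2.0474 0.0002]
d -0.0309
t 23.03 turn deg [ 0.02  0.   -0.2 ] shift mm [ 21.8 -11.4   6.8] F [-1.54  0.41  1.56] J [ 0.22  0.64 -0.39  1.69  0.3   0.87 -0.45] w 0.0229
```

>>> arm_command([
  {"claw": 1,"tx": 0,"ty": 0.0002,"tz": 0,"ax": 0,"ay": 0,"az": 0},
  {"claw": 1,"tx": 0,"ty": 0.0002,"tz": 0,"ax": 0,"ay": 0,"az": 0},
  {"claw": 1,"tx": 0,"ty": 0.0002,"tz": 0,"ax": 0,"ay": 0,"az": 0},
  {"claw": 1,"tx": 0,"ty": 0.0002,"tz": 0,"ax": 0,"ay": 0,"az": 0},
  {"claw": 1,"tx": 0,"ty": 0.0002,"tz": 0,"ax": 0,"ay": 0,"az": 0},
  {"claw": 1,"tx": 0,"ty": 0.0002,"tz": 0,"ax": 0,"ay": 0,"az": 0},
  {"claw": 1,"tx": 0,"ty": 0.0002,"tz": 0,"ax": 0,"ay": 0,"az": 0},
  {"claw": 1,"tx": 0,"ty": 0.0002,"tz": 0,"ax": 0,"ay": 0,"az": 0},
  {"claw": 1,"tx": 0,"ty": 0,"tz": 0,"ax": 0,"ay": 0,"az": 0},
  {"claw": 1,"tx": 0,"ty": 0,"tz": 0,"ax": 0,"ay": 0,"az": 0},
])

```text
clock: 23.87
tcp_pos: [0.659, -0.0233, 0.2566]
orientation: [-2.381, -2.047, 0.003]
contact_force: [-5.4, -0.5, 4.4]
grip_width: 0.0234
gripper_force: 79.5
```

```bash
python3 - <<'E'
from seg import *
avg(3);d()
E
```

```text
avg F,M,p [-5.9512  0.0628  3.6695  0.3217  1.7047  0.188   0.659  -0.0233  0.2566] sd [0.36 0.18 0.62 0.02 0.02 0.03] t 24.02 w 0.0228 gf 79.5 o [-2.3814 -2.0474  0.0025]
d -0.0300
t 24.02 turn deg [-0.11  0.03 -0.18] shift mm [ 21.7 -12.3   6.6] F [-6.13 -0.04  4.37] J [ 0.22  0.64 -0.39  1.69  0.3   0.87 -0.45] w 0.0228
```

>>> arm_command([
  {"claw": 1,"tx": 0,"ty": 0.0001,"tz": -0.0001,"ax": 0,"ay": 0,"az": -0.1},
  {"claw": 1,"tx": 0,"ty": 0.0001,"tz": 0,"ax": 0,"ay": 0,"az": -0.1},
  {"claw": 1,"tx": 0,"ty": 0.0001,"tz": 0,"ax": 0,"ay": 0,"az": -0.1},
  {"claw": 1,"tx": 0,"ty": 0.0001,"tz": 0,"ax": 0,"ay": 0,"az": 0},
  {"claw": 1,"tx": 0,"ty": 0,"tz": 0,"ax": 0,"ay": 0,"az": 0},
  {"claw": 1,"tx": 0,"ty": 0,"tz": 0,"ax": 0,"ay": 0,"az": 0},
  {"claw": 1,"tx": 0,"ty": 0,"tz": 0,"ax": 0,"ay": 0,"az": 0},
  {"claw": 1,"tx": 0,"ty": 0,"tz": 0,"ax": 0,"ay": 0,"az": 0},
  {"claw": 1,"tx": 0,"ty": 0,"tz": 0,"ax": 0,"ay": 0,"az": 0},
  {"claw": 1,"tx": 0,"ty": 0,"tz": 0,"ax": 0,"ay": 0,"az": 0},
])

```text
clock: 24.85
tcp_pos: [0.6592, -0.0234, 0.2566]
orientation: [-2.377, -2.052, 0.003]
contact_force: [-5.9, 0.0, 3.4]
grip_width: 0.0231
gripper_force: 79.5
```

```bash
python3 - <<'E'
from seg import *
avg(3);d()
E
```

```text
avg F,M,p [-6.468   0.3062  3.0499  0.3394  1.8455 -0.1248  0.6592 -0.0234  0.2566] sd [0.34 0.5  0.19 0.01 0.03 0.02] t 25.0 w 0.0229 gf 79.5 o [-2.3767 -2.052   0.0031]
d -0.0298
t 25.0 turn deg [-0.14  0.02  0.06] shift mm [ 21.8 -12.5   6.6] F [-6.16  0.77  3.3 ] J [ 0.22  0.64 -0.39  1.69  0.3   0.88 -0.45] w 0.0229
```

>>> arm_command([
  {"claw": 1,"tx": 0,"ty": 0.0001,"tz": -0.0001,"ax": 0,"ay": 0,"az": 0.1},
  {"claw": 1,"tx": 0,"ty": 0.0001,"tz": 0,"ax": 0,"ay": 0,"az": 0},
  {"claw": 1,"tx": 0,"ty": 0.0001,"tz": 0,"ax": 0,"ay": 0,"az": 0},
  {"claw": 1,"tx": 0,"ty": 0.0001,"tz": 0,"ax": 0,"ay": 0,"az": 0},
  {"claw": 1,"tx": 0,"ty": 0.0001,"tz": 0,"ax": 0,"ay": 0,"az": 0},
  {"claw": 1,"tx": 0,"ty": 0,"tz": 0,"ax": 0,"ay": 0,"az": 0},
  {"claw": 1,"tx": 0,"ty": 0,"tz": 0,"ax": 0,"ay": 0,"az": 0},
  {"claw": 1,"tx": 0,"ty": 0,"tz": 0,"ax": 0,"ay": 0,"az": 0},
  {"claw": 1,"tx": 0,"ty": 0,"tz": 0,"ax": 0,"ay": 0,"az": 0},
  {"claw": 1,"tx": 0,"ty": 0,"tz": 0,"ax": 0,"ay": 0,"az": 0},
])

```text
clock: 25.83
tcp_pos: [0.6595, -0.0235, 0.2566]
orientation: [-2.378, -2.05, 0.004]
contact_force: [-6.2, 0.1, 3.9]
grip_width: 0.0228
gripper_force: 79.6
```

```bash
python3 - <<'E'
from seg import *
avg(3);d()
E
```

```text
avg F,M,p [-7.1294  0.6361  4.2118  0.3998  2.0972  0.0192  0.6594 -0.0234  0.2566] sd [0.29 0.52 0.31 0.03 0.01 0.02] t 25.98 w 0.0233 gf 79.6 o [-2.3777 -2.0501  0.0041]
d -0.0295
t 25.98 turn deg [-0.19  0.04 -0.01] shift mm [ 21.8 -12.8   6.6] F [-7.08  0.43  3.9 ] J [ 0.22  0.64 -0.39  1.69  0.3   0.88 -0.45] w 0.0233
```

>>> arm_command([
  {"claw": 1,"tx": 0,"ty": 0.0002,"tz": -0.0001,"ax": 0,"ay": 0,"az": 0},
  {"claw": 1,"tx": 0,"ty": 0.0002,"tz": -0.0001,"ax": 0,"ay": 0,"az": 0},
  {"claw": 1,"tx": 0,"ty": 0.0002,"tz": -0.0001,"ax": 0,"ay": 0,"az": 0},
  {"claw": 1,"tx": 0,"ty": 0.0002,"tz": 0,"ax": 0,"ay": 0,"az": 0},
  {"claw": 1,"tx": 0,"ty": 0.0001,"tz": 0,"ax": 0,"ay": 0,"az": 0},
  {"claw": 1,"tx": 0,"ty": 0.0001,"tz": 0,"ax": 0,"ay": 0,"az": 0},
  {"claw": 1,"tx": 0,"ty": 0,"tz": 0,"ax": 0,"ay": 0,"az": 0},
  {"claw": 1,"tx": 0,"ty": 0,"tz": 0,"ax": 0,"ay": 0,"az": 0},
  {"claw": 1,"tx": 0,"ty": 0,"tz": 0,"ax": 0,"ay": 0,"az": 0},
  {"claw": 1,"tx": 0,"ty": 0,"tz": 0,"ax": 0,"ay": 0,"az": 0},
])

```text
clock: 26.82
tcp_pos: [0.66, -0.0235, 0.2566]
orientation: [-2.377, -2.05, 0.006]
contact_force: [-8.0, 0.9, 4.3]
grip_width: 0.0236
gripper_force: 79.6
```

```bash
python3 - <<'E'
from seg import *
avg(3);d()
E
```

```text
avg F,M,p [-8.5929  1.3026  4.1125  0.4827  2.5513  0.0195  0.6599 -0.0234  0.2566] sd [0.26 0.21 0.68 0.03 0.03 0.02] t 26.97 w 0.0232 gf 79.6 o [-2.3767 -2.0496  0.0061]
d -0.0290
t 26.97 turn deg [-0.28  0.05 -0.  ] shift mm [ 21.7 -13.3   6.6] F [-8.36  1.31  3.97] J [ 0.22  0.64 -0.39  1.68  0.3   0.88 -0.45] w 0.0232
```

>>> arm_command([
  {"claw": 1,"tx": 0,"ty": 0.0002,"tz": -0.0001,"ax": 0,"ay": 0,"az": 0},
  {"claw": 1,"tx": 0,"ty": 0.0002,"tz": -0.0001,"ax": 0,"ay": 0,"az": 0},
  {"claw": 1,"tx": 0,"ty": 0.0001,"tz": -0.0001,"ax": 0,"ay": 0,"az": 0},
  {"claw": 1,"tx": 0,"ty": 0,"tz": 0,"ax": 0,"ay": 0,"az": 0},
  {"claw": 1,"tx": 0,"ty": 0,"tz": 0,"ax": 0,"ay": 0,"az": 0},
  {"claw": 1,"tx": 0,"ty": 0,"tz": 0,"ax": 0,"ay": 0,"az": 0},
  {"claw": 1,"tx": 0,"ty": 0,"tz": 0,"ax": 0,"ay": 0,"az": 0},
  {"claw": 1,"tx": 0,"ty": 0,"tz": 0,"ax": 0,"ay": 0,"az": 0},
  {"claw": 1,"tx": 0,"ty": 0,"tz": 0,"ax": 0,"ay": 0,"az": 0},
  {"claw": 1,"tx": 0,"ty": 0,"tz": 0,"ax": 0,"ay": 0,"az": 0},
])

```text
clock: 27.8
tcp_pos: [0.6602, -0.0235, 0.2566]
orientation: [-2.376, -2.049, 0.007]
contact_force: [-9.4, 0.5, 3.3]
grip_width: 0.0228
gripper_force: 79.5
```

```bash
python3 - <<'E'
from seg import *
avg(5);d()
E
```

```text
avg F,M,p [-8.4552  0.8167  3.6402  0.5122  2.6546 -0.0583  0.6602 -0.0235  0.2566] sd [0.3  0.65 0.43 0.02 0.02 0.02] t 28.05 w 0.0229 gf 79.5 o [-2.3764 -2.0491  0.0072]
d -0.0288
t 28.05 turn deg [-0.33  0.06 -0.01] shift mm [ 21.7 -13.5   6.6] F [-8.06  1.24  3.62] J [ 0.22  0.64 -0.39  1.68  0.3   0.88 -0.45] w 0.0229
```

>>> arm_command([
  {"claw": 1,"tx": 0,"ty": 0.0001,"tz": -0.0001,"ax": 0,"ay": 0,"az": 0},
  {"claw": 1,"tx": 0,"ty": 0.0001,"tz": -0.0001,"ax": 0,"ay": 0,"az": 0},
  {"claw": 1,"tx": 0,"ty": 0.0001,"tz": 0,"ax": 0,"ay": 0,"az": 0},
  {"claw": 1,"tx": 0,"ty": 0,"tz": 0,"ax": 0,"ay": 0,"az": 0},
  {"claw": 1,"tx": 0,"ty": 0,"tz": 0,"ax": 0,"ay": 0,"az": 0},
  {"claw": 1,"tx": 0,"ty": 0,"tz": 0,"ax": 0,"ay": 0,"az": 0},
  {"claw": 1,"tx": 0,"ty": 0,"tz": 0,"ax": 0,"ay": 0,"az": 0},
  {"claw": 1,"tx": 0,"ty": 0,"tz": 0,"ax": 0,"ay": 0,"az": 0},
  {"claw": 1,"tx": 0,"ty": 0,"tz": 0,"ax": 0,"ay": 0,"az": 0},
  {"claw": 1,"tx": 0,"ty": 0,"tz": 0,"ax": 0,"ay": 0,"az": 0},
])

```text
clock: 28.88
tcp_pos: [0.6603, -0.0235, 0.2566]
orientation: [-2.376, -2.049, 0.008]
contact_force: [-9.3, 0.7, 2.9]
grip_width: 0.023
gripper_force: 79.5
```

```bash
python3 - <<'E'
from seg import *
avg(10);d()
f=r.grab_frame('side'); cv2.imwrite('pics/s4.png',cv2.resize(f[100:280,190:400,::-1],None,fx=3.5,fy=3.3,interpolation=cv2.INTER_CUBIC))
E
```

```text
avg F,M,p [-9.3409  0.9224  2.7807  0.5147  2.7274 -0.0454  0.6603 -0.0235  0.2566] sd [0.28 0.43 0.44 0.04 0.04 0.03] t 29.38 w 0.0228 gf 79.5 o [-2.376  -2.0489  0.0077]
d -0.0286
t 29.38 turn deg [-0.36  0.06 -0.01] shift mm [ 21.7 -13.7   6.6] F [-9.56  0.77  3.21] J [ 0.22  0.64 -0.39  1.68  0.3   0.88 -0.45] w 0.0228
```

View pics/s4.png

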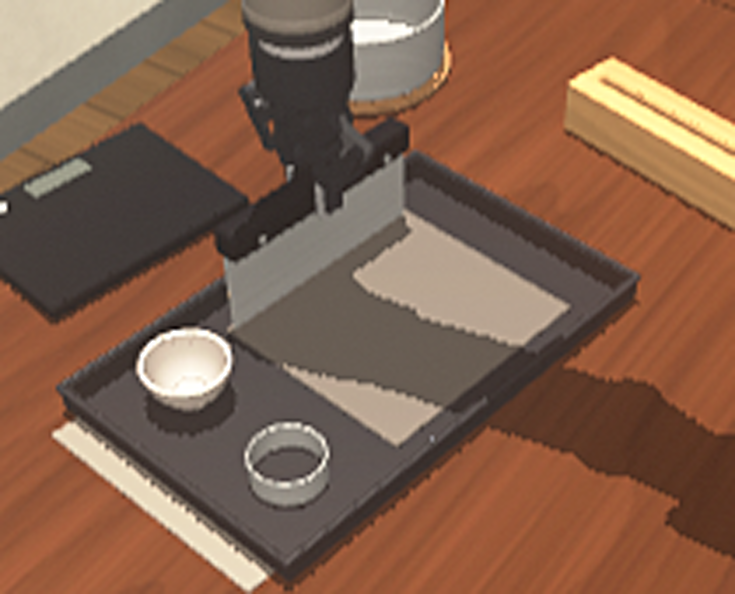

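The crop shows the blade standing at the rim, edge on the tray, with no biscuits behind it and the ramekin and cutter where they were. The total push is 9.4 N, less about 3.4 N drag, leaving about 6 N on the row. I hold a second, then back off and lift.

>>> arm_command([
  {"claw": 1,"tx": 0,"ty": 0,"tz": 0,"ax": 0,"ay": 0,"az": 0},
  {"claw": 1,"tx": 0,"ty": 0,"tz": 0,"ax": 0,"ay": 0,"az": 0},
  {"claw": 1,"tx": 0,"ty": 0,"tz": 0,"ax": 0,"ay": 0,"az": 0},
  {"claw": 1,"tx": 0,"ty": 0,"tz": 0,"ax": 0,"ay": 0,"az": 0},
  {"claw": 1,"tx": 0,"ty": 0,"tz": 0,"ax": 0,"ay": 0,"az": 0},
  {"claw": 1,"tx": 0,"ty": 0,"tz": 0,"ax": 0,"ay": 0,"az": 0},
  {"claw": 1,"tx": 0,"ty": 0,"tz": 0,"ax": 0,"ay": 0,"az": 0},
  {"claw": 1,"tx": 0,"ty": 0,"tz": 0,"ax": 0,"ay": 0,"az": 0},
  {"claw": 1,"tx": 0,"ty": 0,"tz": 0,"ax": 0,"ay": 0,"az": 0},
  {"claw": 1,"tx": 0,"ty": 0,"tz": 0,"ax": 0,"ay": 0,"az": 0},
])

```text
clock: 30.27
tcp_pos: [0.6603, -0.0235, 0.2566]
orientation: [-2.376, -2.049, 0.008]
contact_force: [-9.2, 0.6, 2.4]
grip_width: 0.0237
gripper_force: 79.5
```

>>> arm_command([
  {"claw": 1,"tx": 0,"ty": -0.001,"tz": 0,"ax": 0,"ay": 0,"az": 0},
  {"claw": 1,"tx": 0,"ty": -0.002,"tz": 0,"ax": 0,"ay": 0,"az": 0},
  {"claw": 1,"tx": 0,"ty": -0.002,"tz": 0,"ax": 0,"ay": 0,"az": 0},
  {"claw": 1,"tx": 0,"ty": -0.003,"tz": 0,"ax": 0,"ay": 0,"az": 0},
  {"claw": 1,"tx": 0,"ty": -0.003,"tz": -0.002,"ax": 0,"ay": 0,"az": 0},
  {"claw": 1,"tx": 0,"ty": 0,"tz": -0.01,"ax": 0,"ay": 0,"az": 0},
  {"claw": 1,"tx": 0,"ty": 0,"tz": -0.02,"ax": 0,"ay": 0,"az": 0},
  {"claw": 1,"tx": 0,"ty": 0,"tz": -0.025,"ax": 0,"ay": 0,"az": 0},
  {"claw": 1,"tx": 0,"ty": 0,"tz": -0.025,"ax": 0,"ay": 0,"az": 0},
  {"claw": 1,"tx": 0,"ty": 0,"tz": -0.015,"ax": 0,"ay": 0,"az": 0},
])

```text
clock: 31.1
tcp_pos: [0.6522, -0.022, 0.3589]
orientation: [2.377, 2.05, 0.006]
contact_force: [0.6, 0.0, -2.5]
grip_width: 0.023
gripper_force: 79.2
```

```bash
python3 - <<'E'
from seg import *
avg(3); 
n='side'; r.grab_frame(n)
for t in ['biscuit1']:
   for k in r.tip_of(t,n)[:5]:
    p=w(n,k['location']); q=p-[.6954,.0177,0]; print(n,t,round(k['confidence'],2),p, 'd %.4f t %.4f'%(q[0]*.9891-q[1]*.147,q[0]*.147+q[1]*.9891))
go([.4728,-.3194,.35],-102.7)
E
```

```text
avg F,M,p [-0.0081  0.3909 -2.0462 -0.0157 -0.0494 -0.0169  0.6525 -0.0219  0.3592] sd [0.54 0.27 1.24 0.02 0.05 0.02] t 31.25 w 0.0232 gf 79.2 o [2.3769 2.0497 0.0049]
side biscuit1 0.64 [ 0.6621 -0.0884  0.0015] d -0.0173 t -0.1099
side biscuit1 0.56 [ 0.6703 -0.0424  0.0037] d -0.0160 t -0.0631
side biscuit1 0.48 [0.6834 0.0372 0.0025] d -0.0147 t 0.0175
side biscuit1 0.43 [ 0.6801 -0.0042  0.0029] d -0.0119 t -0.0239
t 31.35 turn deg [-0.03  0.07 94.25] shift mm [-108.4  329.     3.9] F [-0.17 -0.46 -3.63] J [ 0.24  0.52 -0.43  1.64  0.24  1.03 -0.41] w 0.0232
```

>>> arm_command([
  {"claw": 1,"tx": -0.032,"ty": -0.0134,"tz": 0,"ax": 0,"ay": 0,"az": 0},
  {"claw": 1,"tx": -0.032,"ty": -0.0134,"tz": 0,"ax": 0,"ay": 0,"az": 0},
  {"claw": 1,"tx": -0.032,"ty": -0.0134,"tz": 0,"ax": 0,"ay": 0,"az": 0},
  {"claw": 1,"tx": -0.032,"ty": -0.0134,"tz": 0,"ax": 0,"ay": 0,"az": 0},
  {"claw": 1,"tx": -0.032,"ty": -0.0134,"tz": 0,"ax": 0,"ay": 0,"az": 0},
  {"claw": 1,"tx": -0.032,"ty": -0.0134,"tz": 0,"ax": 0,"ay": 0,"az": 0},
  {"claw": 1,"tx": -0.032,"ty": -0.0134,"tz": 0,"ax": 0,"ay": 0,"az": 0},
  {"claw": 1,"tx": -0.032,"ty": -0.0134,"tz": 0,"ax": 0,"ay": 0,"az": 0},
  {"claw": 1,"tx": -0.032,"ty": -0.0134,"tz": 0,"ax": 0,"ay": 0,"az": 0},
  {"claw": 1,"tx": -0.032,"ty": -0.0134,"tz": 0,"ax": 0,"ay": 0,"az": 0},
])

```text
clock: 32.18
tcp_pos: [0.4701, -0.3201, 0.3533]
orientation: [-2.377, -2.05, 0.001]
contact_force: [0.7, -0.5, -3.1]
grip_width: 0.0229
gripper_force: 79.4
```

>>> arm_command([
  {"claw": 1,"tx": 0,"ty": 0,"tz": 0,"ax": 0,"ay": 0,"az": 6.5},
  {"claw": 1,"tx": 0,"ty": 0,"tz": 0,"ax": 0,"ay": 0,"az": 6.5},
  {"claw": 1,"tx": 0,"ty": 0,"tz": 0,"ax": 0,"ay": 0,"az": 6.5},
  {"claw": 1,"tx": 0,"ty": 0,"tz": 0,"ax": 0,"ay": 0,"az": 6.5},
  {"claw": 1,"tx": 0,"ty": 0,"tz": 0,"ax": 0,"ay": 0,"az": 6.5},
  {"claw": 1,"tx": 0,"ty": 0,"tz": 0,"ax": 0,"ay": 0,"az": 6.5},
  {"claw": 1,"tx": 0,"ty": 0,"tz": 0,"ax": 0,"ay": 0,"az": 6.5},
  {"claw": 1,"tx": 0,"ty": 0,"tz": 0,"ax": 0,"ay": 0,"az": 6.5},
  {"claw": 1,"tx": 0,"ty": 0,"tz": 0,"ax": 0,"ay": 0,"az": 6.5},
  {"claw": 1,"tx": 0,"ty": 0,"tz": 0,"ax": 0,"ay": 0,"az": 6.5},
])

```text
clock: 33.02
tcp_pos: [0.4713, -0.3188, 0.3531]
orientation: [-3.108, -0.443, 0.004]
contact_force: [-0.5, 0.3, -2.8]
grip_width: 0.0232
gripper_force: 79.3
```

>>> arm_command([
  {"claw": 1,"tx": 0,"ty": 0,"tz": 0,"ax": 0,"ay": 0,"az": 6.5},
  {"claw": 1,"tx": 0,"ty": 0,"tz": 0,"ax": 0,"ay": 0,"az": 6.5},
  {"claw": 1,"tx": 0,"ty": 0,"tz": 0,"ax": 0,"ay": 0,"az": 6.5},
  {"claw": 1,"tx": 0,"ty": 0,"tz": 0,"ax": 0,"ay": 0,"az": 6.5},
  {"claw": 1,"tx": 0,"ty": 0,"tz": 0,"ax": 0,"ay": 0,"az": 3.2},
  {"claw": 1,"tx": 0,"ty": 0,"tz": 0,"ax": 0,"ay": 0,"az": 0},
  {"claw": 1,"tx": 0,"ty": 0,"tz": 0,"ax": 0,"ay": 0,"az": 0},
  {"claw": 1,"tx": 0,"ty": 0,"tz": 0,"ax": 0,"ay": 0,"az": 0},
  {"claw": 1,"tx": 0,"ty": 0,"tz": 0,"ax": 0,"ay": 0,"az": 0},
  {"claw": 1,"tx": 0,"ty": 0,"tz": 0,"ax": 0,"ay": 0,"az": 0},
])

```text
clock: 33.85
tcp_pos: [0.4717, -0.319, 0.3546]
orientation: [-3.122, 0.345, 0.001]
contact_force: [0.1, 0.6, -2.5]
grip_width: 0.023
gripper_force: 79.3
```

```bash
python3 - <<'E'
from seg import *
avg(3); 
for n in ('side','top'):
 f=r.grab_frame(n)
 if n=='side':cv2.imwrite('pics/s5.png',cv2.resize(f[60:200,300:480,::-1],None,fx=4,fy=4,interpolation=cv2.INTER_CUBIC))
 else: cv2.imwrite('pics/t5.png',cv2.resize(f[110:235,240:420,::-1],None,fx=4.4,fy=4.4,interpolation=cv2.INTER_CUBIC))
 for t in ['biscuit1','scraper_handle','scraper']:
   for k in r.tip_of(t,n)[:(4 if t[0]=='b' else 1)]:
    p=w(n,k['location']); q=p-[.6954,.0177,0]; print(n,t,round(k['confidence'],2),p, 'd %.4f t %.4f'%(q[0]*.9891-q[1]*.147,q[0]*.147+q[1]*.9891))
go([.4722,-.3184,.35],-102.7)
E
```

```text
avg F,M,p [ 0.3708 -0.0817 -2.7121 -0.0104 -0.0311  0.0097  0.4717 -0.3191  0.3548] sd [0.37 0.54 0.3  0.03 0.   0.  ] t 34.0 w 0.0229 gf 79.3 o [ 3.1225 -0.3457  0.0002]
side biscuit1 0.52 [0.6861 0.0397 0.0052] d -0.0124 t 0.0204
side biscuit1 0.47 [ 0.6698 -0.04    0.0046] d -0.0168 t -0.0608
side biscuit1 0.46 [ 0.6772 -0.0069 -0.0007] d -0.0144 t -0.0270
side biscuit1 0.42 [ 0.6616 -0.0891  0.0015] d -0.0178 t -0.1106
side scraper_handle 0.9 [ 0.4695 -0.3174  0.1979] d -0.1742 t -0.3646
side scraper 0.91 [ 0.4708 -0.3232  0.1009] d -0.1721 t -0.3702
top biscuit1 0.65 [ 0.6828 -0.0087  0.0061] d -0.0085 t -0.0280
top biscuit1 0.63 [ 0.6707 -0.0436  0.0037] d -0.0154 t -0.0643
top biscuit1 0.59 [0.6871 0.0365 0.0032] d -0.0109 t 0.0174
top biscuit1 0.5 [ 0.6665 -0.0921  0.006 ] d -0.0125 t -0.1129
top scraper_handle 0.68 [ 0.4694 -0.3167  0.2004] d -0.1744 t -0.3640
top scraper 0.69 [ 0.4661 -0.3202  0.1056] d -0.1772 t -0.3679
t 34.4 turn deg [ 0.   -0.    0.06] shift mm [ 0.3 -0.7  4.8] F [ 0.39 -0.56 -3.58] J [ 0.52  0.36 -0.04  1.86  0.02  0.92 -1.32] w 0.0232
```

View pics/s5.png

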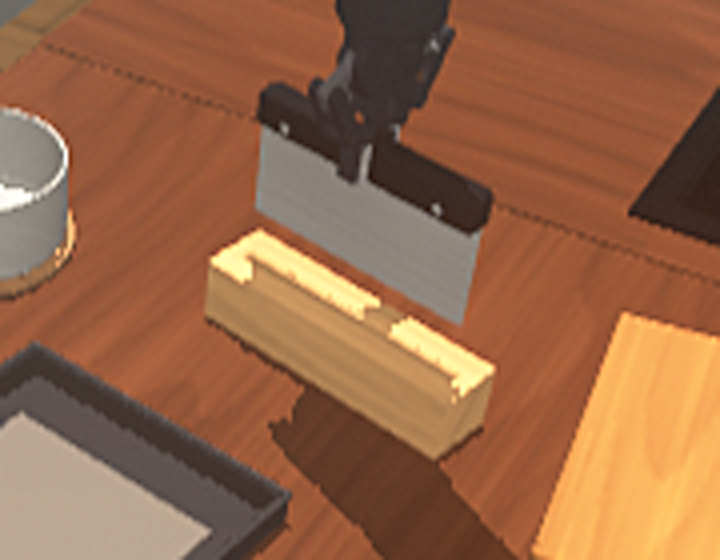

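View pics/t5.png

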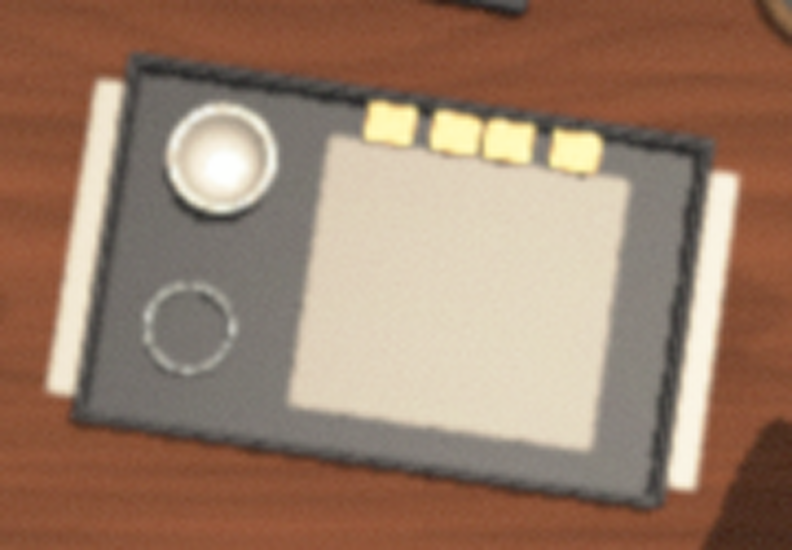

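The crops show the four biscuits in a row against the back rim at (390,123)–(575,150). The bowl and ring have not moved, and the scraper hangs upright over the slot as it did when it was drawn out. Next I lower it in.

>>> arm_command([
  {"claw": 1,"tx": 0.0008,"ty": 0,"tz": 0.01,"ax": 0,"ay": 0,"az": 0},
  {"claw": 1,"tx": 0,"ty": 0,"tz": 0.015,"ax": 0,"ay": 0,"az": 0},
  {"claw": 1,"tx": 0,"ty": 0,"tz": 0.01,"ax": 0,"ay": 0,"az": 0},
  {"claw": 1,"tx": 0,"ty": 0,"tz": 0.003,"ax": 0,"ay": 0,"az": 0},
  {"claw": 1,"tx": 0,"ty": 0,"tz": 0.003,"ax": 0,"ay": 0,"az": 0},
  {"claw": 1,"tx": 0,"ty": 0,"tz": 0.003,"ax": 0,"ay": 0,"az": 0},
  {"claw": 1,"tx": 0,"ty": 0,"tz": 0.003,"ax": 0,"ay": 0,"az": 0},
  {"claw": 1,"tx": 0,"ty": 0,"tz": 0.003,"ax": 0,"ay": 0,"az": 0},
  {"claw": 1,"tx": 0,"ty": 0,"tz": 0,"ax": 0,"ay": 0,"az": 0},
  {"claw": 1,"tx": 0,"ty": 0,"tz": 0,"ax": 0,"ay": 0,"az": 0},
])

```text
clock: 35.23
tcp_pos: [0.4726, -0.3192, 0.3049]
orientation: [3.122, -0.346, 0.0]
contact_force: [-0.9, 0.8, -2.5]
grip_width: 0.0232
gripper_force: 79.4
```

```bash
python3 - <<'E'
from seg import *
avg(3); go([.4728,-.3194,.262],-102.7)
E
```

```text
avg F,M,p [ 0.5138 -0.1158 -2.8607  0.0124  0.0199 -0.0135  0.4727 -0.3192  0.3051] sd [0.16 0.17 0.32 0.03 0.01 0.02] t 35.38 w 0.0232 gf 79.4 o [ 3.1223 -0.346   0.0008]
t 35.38 turn deg [ 0.01 -0.03  0.05] shift mm [ 0.2  0.1 43.1] F [ 0.47  0.1  -2.76] J [ 0.52  0.42 -0.04  1.9   0.02  0.82 -1.33] w 0.0232
```

>>> arm_command([
  {"claw": 1,"tx": 0,"ty": 0,"tz": 0.002,"ax": 0,"ay": 0,"az": 0},
  {"claw": 1,"tx": 0,"ty": 0,"tz": 0.002,"ax": 0,"ay": 0,"az": 0},
  {"claw": 1,"tx": 0,"ty": 0,"tz": 0.002,"ax": 0,"ay": 0,"az": 0},
  {"claw": 1,"tx": 0,"ty": 0,"tz": 0.002,"ax": 0,"ay": 0,"az": 0},
  {"claw": 1,"tx": 0,"ty": 0,"tz": 0.002,"ax": 0,"ay": 0,"az": 0},
  {"claw": 1,"tx": 0,"ty": 0,"tz": 0.002,"ax": 0,"ay": 0,"az": 0},
  {"claw": 1,"tx": 0,"ty": 0,"tz": 0,"ax": 0,"ay": 0,"az": 0},
  {"claw": 1,"tx": 0,"ty": 0,"tz": 0,"ax": 0,"ay": 0,"az": 0},
  {"claw": 1,"tx": 0,"ty": 0,"tz": 0,"ax": 0,"ay": 0,"az": 0},
  {"claw": 1,"tx": 0,"ty": 0,"tz": 0,"ax": 0,"ay": 0,"az": 0},
])

```text
clock: 36.22
tcp_pos: [0.4726, -0.3192, 0.2929]
orientation: [3.122, -0.346, 0.0]
contact_force: [0.5, -0.5, -2.5]
grip_width: 0.023
gripper_force: 79.4
```

```bash
python3 - <<'E'
from seg import *
avg(3); go([.4728,-.3194,.262],-102.7)
E
```

```text
avg F,M,p [ 0.2448  0.2113 -2.9632  0.0107 -0.0116 -0.0044  0.4726 -0.3192  0.2929] sd [0.04 0.12 0.3  0.02 0.02 0.03] t 36.37 w 0.023 gf 79.4 o [ 3.1224 -0.3459  0.0003]
t 36.37 turn deg [ 0.   -0.01  0.06] shift mm [ 0.3  0.2 30.9] F [ 0.3   0.13 -2.82] J [ 0.52  0.44 -0.04  1.91  0.02  0.8  -1.33] w 0.023
```

>>> arm_command([
  {"claw": 1,"tx": 0,"ty": 0,"tz": 0.004,"ax": 0,"ay": 0,"az": 0},
  {"claw": 1,"tx": 0,"ty": 0,"tz": 0.004,"ax": 0,"ay": 0,"az": 0},
  {"claw": 1,"tx": 0,"ty": 0,"tz": 0.004,"ax": 0,"ay": 0,"az": 0},
  {"claw": 1,"tx": 0,"ty": 0,"tz": 0.004,"ax": 0,"ay": 0,"az": 0},
  {"claw": 1,"tx": 0,"ty": 0,"tz": 0.004,"ax": 0,"ay": 0,"az": 0},
  {"claw": 1,"tx": 0,"ty": 0,"tz": 0.004,"ax": 0,"ay": 0,"az": 0},
  {"claw": 1,"tx": 0,"ty": 0,"tz": 0.004,"ax": 0,"ay": 0,"az": 0},
  {"claw": 1,"tx": 0,"ty": 0,"tz": 0.001,"ax": 0,"ay": 0,"az": 0},
  {"claw": 1,"tx": 0,"ty": 0,"tz": 0,"ax": 0,"ay": 0,"az": 0},
  {"claw": 1,"tx": 0,"ty": 0,"tz": 0,"ax": 0,"ay": 0,"az": 0},
])

```text
clock: 37.2
tcp_pos: [0.4726, -0.3192, 0.2638]
orientation: [3.122, -0.346, 0.0]
contact_force: [-0.5, 0.2, -3.4]
grip_width: 0.0235
gripper_force: 79.4
```

>>> arm_command([
  {"claw": 1,"tx": 0,"ty": 0,"tz": 0.0005,"ax": 0,"ay": 0,"az": 0},
  {"claw": 1,"tx": 0,"ty": 0,"tz": 0.0005,"ax": 0,"ay": 0,"az": 0},
  {"claw": 1,"tx": 0,"ty": 0,"tz": 0.0005,"ax": 0,"ay": 0,"az": 0},
  {"claw": 1,"tx": 0,"ty": 0,"tz": 0.0003,"ax": 0,"ay": 0,"az": 0},
  {"claw": 1,"tx": 0,"ty": 0,"tz": 0,"ax": 0,"ay": 0,"az": 0},
  {"claw": 1,"tx": 0,"ty": 0,"tz": 0,"ax": 0,"ay": 0,"az": 0},
  {"claw": 1,"tx": 0,"ty": 0,"tz": 0,"ax": 0,"ay": 0,"az": 0},
  {"claw": 1,"tx": 0,"ty": 0,"tz": 0,"ax": 0,"ay": 0,"az": 0},
  {"claw": 1,"tx": 0,"ty": 0,"tz": 0,"ax": 0,"ay": 0,"az": 0},
  {"claw": 1,"tx": 0,"ty": 0,"tz": 0,"ax": 0,"ay": 0,"az": 0},
])

```text
clock: 38.03
tcp_pos: [0.4725, -0.3192, 0.2622]
orientation: [3.122, -0.346, 0.0]
contact_force: [-2.4, 1.2, 2.3]
grip_width: 0.0229
gripper_force: 80.0
```

```bash
python3 - <<'E'
from seg import *
avg(3); go([.4728,-.3194,.262],-102.7)
E
```

```text
avg F,M,p [-2.3044  0.4981  3.0712  0.1461  0.3305  0.0196  0.4725 -0.3192  0.2622] sd [0.2  0.49 0.13 0.04 0.01 0.06] t 38.18 w 0.0227 gf 80.1 o [ 3.1224 -0.3462  0.0001]
t 38.18 turn deg [ 0.   -0.01  0.05] shift mm [0.3 0.1 0.2] F [-2.57  0.07  2.99] J [ 0.52  0.48 -0.04  1.93  0.03  0.73 -1.33] w 0.0227
```

Seated at the same height it was gripped at (TCP z 0.262). I release it and retreat upward.

>>> arm_command([
  {"claw": 0.5,"tx": 0,"ty": 0,"tz": 0,"ax": 0,"ay": 0,"az": 0},
  {"claw": 0.3,"tx": 0,"ty": 0,"tz": 0,"ax": 0,"ay": 0,"az": 0},
  {"claw": 0,"tx": 0,"ty": 0,"tz": 0,"ax": 0,"ay": 0,"az": 0},
  {"claw": 0,"tx": 0,"ty": 0,"tz": 0,"ax": 0,"ay": 0,"az": 0},
  {"claw": 0,"tx": 0,"ty": 0,"tz": 0,"ax": 0,"ay": 0,"az": 0},
  {"claw": 0,"tx": 0,"ty": 0,"tz": 0,"ax": 0,"ay": 0,"az": 0},
  {"claw": 0,"tx": 0,"ty": 0,"tz": 0,"ax": 0,"ay": 0,"az": 0},
  {"claw": 0,"tx": 0,"ty": 0,"tz": 0,"ax": 0,"ay": 0,"az": 0},
  {"claw": 0,"tx": 0,"ty": 0,"tz": 0,"ax": 0,"ay": 0,"az": 0},
  {"claw": 0,"tx": 0,"ty": 0,"tz": 0,"ax": 0,"ay": 0,"az": 0},
])

```text
clock: 39.02
tcp_pos: [0.4725, -0.3192, 0.262]
orientation: [3.122, -0.346, -0.0]
contact_force: [-0.2, -1.1, 0.8]
grip_width: 0.0855
gripper_force: 0.0
```

>>> arm_command([
  {"claw": 0,"tx": 0,"ty": 0,"tz": -0.01,"ax": 0,"ay": 0,"az": 0},
  {"claw": 0,"tx": 0,"ty": 0,"tz": -0.015,"ax": 0,"ay": 0,"az": 0},
  {"claw": 0,"tx": 0,"ty": 0,"tz": -0.02,"ax": 0,"ay": 0,"az": 0},
  {"claw": 0,"tx": 0,"ty": 0,"tz": -0.02,"ax": 0,"ay": 0,"az": 0},
  {"claw": 0,"tx": 0,"ty": 0,"tz": -0.02,"ax": 0,"ay": 0,"az": 0},
  {"claw": 0,"tx": 0,"ty": 0,"tz": -0.02,"ax": 0,"ay": 0,"az": 0},
  {"claw": 0,"tx": 0,"ty": 0,"tz": -0.02,"ax": 0,"ay": 0,"az": 0},
  {"claw": 0,"tx": 0,"ty": 0,"tz": -0.015,"ax": 0,"ay": 0,"az": 0},
  {"claw": 0,"tx": 0,"ty": 0,"tz": 0,"ax": 0,"ay": 0,"az": 0},
  {"claw": 0,"tx": 0,"ty": 0,"tz": 0,"ax": 0,"ay": 0,"az": 0},
])

```text
clock: 39.85
tcp_pos: [0.4726, -0.3192, 0.4033]
orientation: [3.122, -0.346, 0.004]
contact_force: [-0.2, 0.5, -0.1]
grip_width: 0.0854
gripper_force: 0.0
```

```bash
python3 - <<'E'
from seg import *
f=r.grab_frame('side'); cv2.imwrite('pics/s6.png',cv2.resize(f[80:280,200:450,::-1],None,fx=3,fy=3,interpolation=cv2.INTER_CUBIC))
for n in ('side','top'):
 r.grab_frame(n)
 for t in ['scraper_handle','scraper']:
  for k in r.tip_of(t,n)[:1]: print(n,t,round(k['confidence'],2),w(n,k['location']))
avg(2)
E
```

```text
side scraper_handle 0.63 [ 0.4718 -0.3178  0.1042]
side scraper 0.89 [ 0.4755 -0.3206  0.0051]
top scraper_handle 0.56 [ 0.4693 -0.318   0.1081]
top scraper 0.88 [ 0.47   -0.3203  0.0113]
avg F,M,p [-0.4091 -0.0149  0.1881  0.0302 -0.0219 -0.0143  0.4725 -0.3191  0.4014] sd [0.21 0.25 0.53 0.03 0.01 0.  ] t 40.3 w 0.0855 gf 0.0 o [-3.1222  0.3459  0.0013]
```

View pics/s6.png

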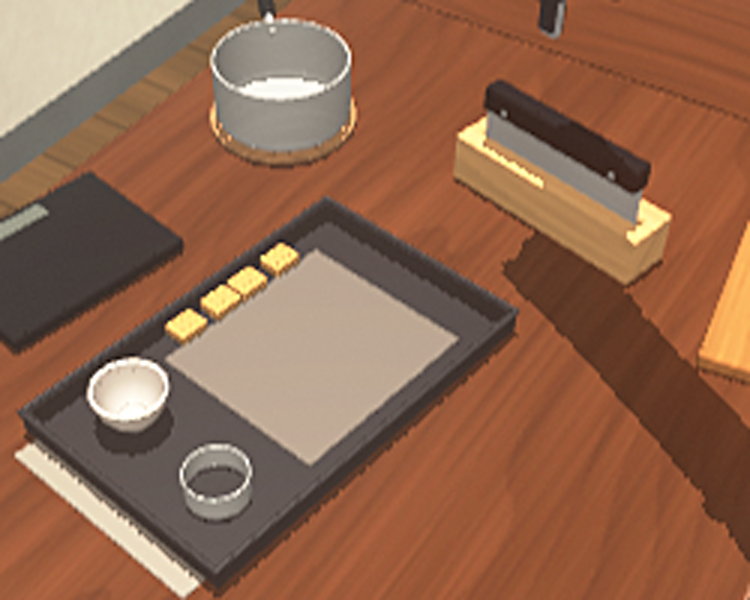

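The crop shows the scraper seated upright in its slot at (565,160) and the four pieces along the back rim at (187,325)–(280,258). The bowl and ring have not moved, and the gripper is clear.

```bash
python3 -c "
from bench import r
print(r.hand_in())"
```

```text
the job is handed in; nothing more can be done
None
```

The job is handed in at about 40 s: all four pieces sit in a row at the back rim after a steady press of about 6 N (wrist reading less estimated blade drag), the scraper is back upright and fully down in its slot, and in the last picture nothing else had moved.

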